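# Rebuild the spindle stack of a switching-valve drive

## Task

Put the three steel rings back on the upright spindle of the opened valve drive, the largest first, then the medium one, then the square-bored drive hub, each fully home on the one below. The hub goes on only when its square bore lines up with the spindle's spring-loaded square, so press it on gently and turn it until it drops over the square, without ever forcing the drive. Leave the bottle, the beaker and the spanner where they are.

Things in the scene. Friction and masses are not known exactly. Their poses are not given: they have to be found in the camera images.
- seat (a point): Centre of the seat of the valve drive: flat top of a steel boss (48 mm diameter), 70 mm above the worktop, on a grey box (104 x 124 mm) fixed to the worktop. z is up, along the spindle's axis; the point turns with the box, not with the spindle. The box, spindle and square must never be loaded with more than 40 N: the bearing would suffer.
- journal_top (a point): Top of the spindle's round part, on its axis, 26 mm above the seat (fixed to the box). The spindle is steel: a journal of 30 mm diameter from 0 to 12 mm above the seat, then one of 22 mm diameter from 12 to 26 mm, both chamfered 1.5 mm on top. It stands at any angle of turn, which is not measured; its geared motor holds it against a twist of 0.12 N m, beyond which it turns unharmed.
- spindle_tip (a point): Tip of the spindle at rest, on its axis, 43 mm above the seat (fixed to the box). A 14 mm square drive reaches from 26 to 36 mm above the seat; on it a chamfered round nose of 13.6 mm diameter, 36 to 43 mm. Square and nose together are sprung: pushed down they yield up to 7 mm against 3 N rising to 9 N, then meet a hard stop with the square still 3 mm proud, and spring up again.
- large_spacer_mid (a point): Centre, half-way up, of the large spacer: a plain steel ring of 52 mm outer diameter, round bore 31.6 mm, 14 mm high, 0.15 kg, either side up, lying flat on a thin blue mat (3 mm thick). z is its axis. Goes on first and rests on the seat around the 30 mm journal: its centre is then 7 mm above the seat.
- medium_spacer_mid (a point): Centre, half-way up, of the medium spacer: a plain steel ring of 44 mm outer diameter, round bore 23.6 mm, 14 mm high, 0.12 kg, lying flat on the mat. z is its axis. Tall instrument cabinets stand some 60 to 100 mm behind the mat. Goes on second and rests on the large spacer around the 22 mm journal: its centre is then 21 mm above the seat.
- drive_hub_mid (a point): Centre, half-way up, of the drive hub: a steel ring of 38 mm outer diameter, 16 mm high, with a 15.2 mm square through-bore and a groove round its outside, 0.11 kg, flat on the mat. z is its axis, x and y face the bore's sides. Goes on last, onto the medium spacer, its centre then 36 mm above the seat; resting unaligned on top of the square it is at 44 mm. The square enters within 5 degrees of alignment, which every 90 degrees of turn passes once.
- bottle_amber: Bystander: small amber glass bottle with a black cap, 60 mm diameter, 122 mm high, origin at the centre of its underside.
- beaker: Bystander: small clear beaker, 45 mm diameter, 56 mm high, origin at the centre of its underside.
- spanner: Bystander: open-ended steel spanner, 160 mm long, 28 mm wide, 5 mm thick, lying on the worktop on the far side of the drive from the mat, origin at its middle on the underside.

How it is judged:
By the outcome, as a careful person would: the job done as asked, in the order asked, and still so for the second after the job is handed in, with the robot touching nothing.
It also fails if it takes over 72 s, if anything falls off the work surface, if the arm or the gripper's body presses on something with over 40 N, if the wrist force passes 120 N, or if a joint passes its speed limit or range.

## Robot

A 6-joint arm with a two-finger parallel gripper is mounted at the origin on a cart in front of the work surface, level with it; the furniture and walls round the work are solid. World frame = base frame: x ahead of the robot, y to its left, z up, the work surface at z = 0. Lengths are in m, angles in rad, forces in N, time in s.
With the tool pointing down it reaches from about 0.375 to 0.9 m from the base axis. Payload 3.1 kg.
Tool frame: the origin (TCP) lies on the centre line of the jaws, within the pads' length; the fingertips stand 17 mm ahead of it and the grasp point (between the pads) lies 2 mm behind it; y points along the fingers, z is the direction in which the jaws open and shut, and the axes are right-handed (so a half turn about y gives the same grasp; the last joint's range is limited). The gripper opens to 85 mm and grips with 20 to 120 N. Pads are 22 mm wide; open, the fingers measure 114 mm over their backs; the gripper's body (76 mm by 85 mm) begins 54 mm behind the grasp point. The pads swing forward as they close: fully open they stand 13 mm farther back than shut.
Start: joints at [1.131, 0.527, 1.433, -0, 1.181, -0.178], TCP at [0.162, 0.604, 0.248] pointing down, gripper open.
Joint ranges: [-3.08, 3.08], [-0.75, 2.2], [0.22, 2.44], [-1.43, 4.57], [0, 2.65], [-2.85, 2.85]. Speed limits (rad/s): [2.79, 2.79, 3.14, 3.14, 3.14, 3.14].

## Interface

Orientations are given as a unit quaternion [x, y, z, w].
In Python, from station import manip gives the robot as it stands.
- The arm moves only by the shell command python3 -m handwheel 'ROWS' [FORCE]. ROWS is JSON, one flat list of numbers, 7 for each row, row after row: the shift along the tool's x, y, z in cm, then the turn, a rotation vector about the tool's x, y, z in rad, then the finger opening in cm, from 0 to 8.54. A call has 1 to 10 rows; each row is the pose to reach, as a shift and turn from the pose commanded when the call began, along the tool's axes at that moment; what a row does not reach only later rows make up. A row lasts 1/12 s, in which the tool goes at most 41.7 mm and 7.16 degrees, less where a joint would pass 70% of its speed; a pose out of reach is approached as far as the arm can. A call with a gripper value outside its range is refused whole. The fingers move at their own pace and stop on an object; FORCE is the grip in N (left out, the last holds). Time passes only in rows, so rows that repeat a pose let the fingers close. It gives the time, the measured TCP pose, the force and the opening at its end, in the units of the state.
- manip.sense(): the state, without advancing time (a new reading comes with each control period).
- manip.snapshot(name): name is "scene" or "top" or "wrist"; returns a dict with "frame" (400x640x3 uint8, red, green, blue), "depth" (400x640 float32, m along the optical axis (not along the pixel's ray), 0 where there is no reading), "camera_matrix" (3x3 intrinsics, pixels), "rvec" (rotation vector, rad) and "tvec" (3), from world to camera coordinates, as OpenCV has them. Camera axes: x right, y down, z forward; pixel columns grow to the right and rows downward; lengths in m; the calibration is good to about 2 mm. A picture is of the moment at which its call begins.
- manip.sign_off(): hands the job in, once; it reports no verdict.
The state is a dict: "t": time; "q": joint angles; "qd": joint speeds; "tau": joint torques, N m; "tcp_pos": TCP position; "tool_rot": TCP orientation; "force": force on the tool from outside, world axes, zero at the start; "ft_torque": the same for the moment, N m; "finger_gap": opening from 0.0 (shut) to 1.0 (fully open).
Only numpy, scipy, OpenCV 4.12 (cv2) and the standard library are available. Lean on these libraries where they do the work, as an engineer would, in place of code of your own. Each camera call takes 0.05 s, during which the arm holds its last target.

## Working session

There is one attempt and no reset: what is moved stays moved. The work goes in short steps, Python scripts to look and compute and a shell command to move; the robot and the scene stay as the last step left them, time stands still between calls to the robot, and variables do not carry over. Pictures are saved under pics/ and viewed, and the job is handed in when it is done.

```bash
ls; mkdir -p pics; python3 - <<'E'
from station import manip
import cv2
s=manip.sense(); print({k:(v if not hasattr(v,'round') else v) for k,v in s.items()})
for n in ["scene","top","wrist"]:
    p=manip.snapshot(n); cv2.imwrite(f"pics/a_{n}.png",p["frame"][:,:,::-1]); print(n,p["camera_matrix"],p["rvec"],p["tvec"])
E
```

```text
pics
{'t': 0.0, 'q': array([ 1.13050624e+00,  5.28519147e-01,  1.43393058e+00,  1.44477550e-05,
        1.18139282e+00, -1.78506360e-01]), 'qd': array([ 0.00015963,  0.00042556, -0.00045218, -0.00105908,  0.00074457,
       -0.00113943]), 'tau': array([-1.27671065e-03, -4.42352986e+01, -1.78019285e+01, -5.32753929e-04,
        8.42739508e-03,  1.14320150e-05]), 'tcp_pos': array([0.16142385, 0.60307634, 0.24729204]), 'tool_rot': array([ 0.70181366, -0.09253904,  0.09204563, -0.70030116]), 'force': array([ 0.4638651 ,  0.0343482 , -0.33454873]), 'ft_torque': array([-0.00435075, -0.02198325,  0.05490677]), 'finger_gap': 0.9999166657476197}
scene [[450.27552981   0.         321.65809144]
 [  0.         450.27552981 185.91731522]
 [  0.           0.           1.        ]] [ 2.06796845 -0.67622294  0.3998604 ] [-0.41857773  0.24041652  0.98786959]
top [[395.03687648   0.         315.68594758]
 [  0.         395.03687648 203.3327394 ]
 [  0.           0.           1.        ]] [ 2.11965892 -2.13078741  0.21246588] [-0.0137924   0.50037097  1.04630928]
wrist [[304.82866343   0.         321.64840348]
 [  0.         304.82866343 202.86569631]
 [  0.           0.           1.        ]] [-2.26957427 -1.74310769 -0.29084986] [-0.62394205 -0.04244511  0.38158175]
```

View pics/a_scene.png

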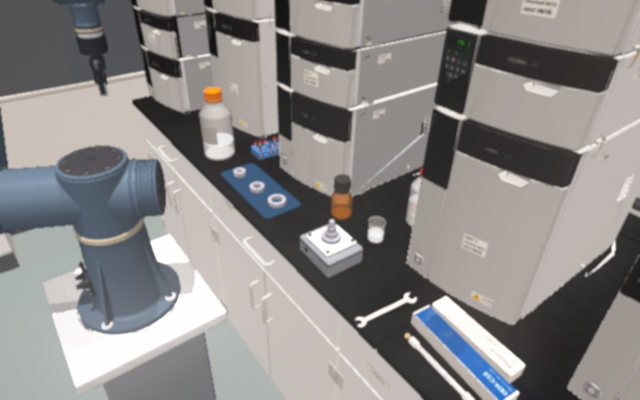

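View pics/a_top.png

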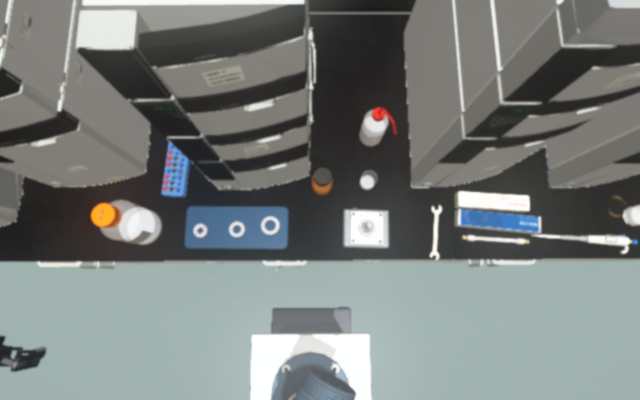

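View pics/a_wrist.png

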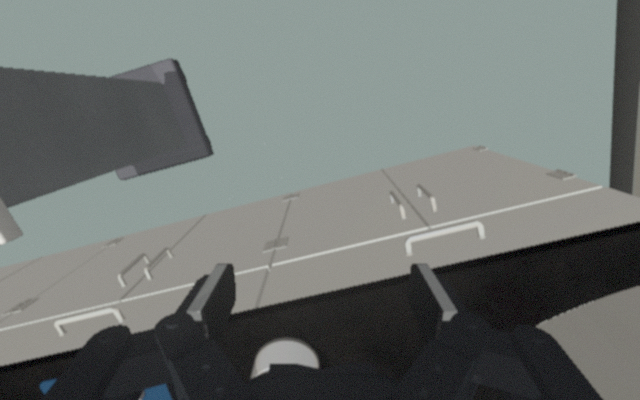

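The scene view shows the blue mat with three rings at about (240,172), (257,186) and (277,200). The drive is at (331,245), with the bottle, beaker and spanner around it. In the top view the rings are at (200,230), (237,229) and (270,226), and the drive is at (366,228). Next I'll look at enlarged crops.

```bash
cat > h.py <<'E'
import numpy as np, cv2
from station import manip
from scipy.spatial.transform import Rotation as R
def cam(p):
    Rm=cv2.Rodrigues(np.array(p["rvec"],float))[0]; return np.array(p["camera_matrix"]),Rm,np.array(p["tvec"],float).ravel()
def ray(p,uv):
    K,Rm,t=cam(p); d=Rm.T@np.linalg.inv(K)@np.array([uv[0],uv[1],1.]); return -Rm.T@t,d
def atz(p,uv,z):
    c,d=ray(p,uv); return c+d*(z-c[2])/d[2]
def tri(obs):
    A=np.zeros((3,3));b=np.zeros(3);L=[]
    for p,uv in obs:
        c,d=ray(p,uv); d=d/np.linalg.norm(d); M=np.eye(3)-np.outer(d,d);A+=M;b+=M@c;L.append((c,M))
    x=np.linalg.solve(A,b); return x,[1000*np.linalg.norm(M@(x-c)) for c,M in L]
def proj(p,X):
    K,Rm,t=cam(p); return cv2.projectPoints(np.array(X,float).reshape(-1,3),np.array(p["rvec"],float),np.array(p["tvec"],float),K,None)[0].reshape(-1,2)
def cloud(p):
    K,Rm,t=cam(p); h,w=p["depth"].shape; u,v=np.meshgrid(np.arange(w),np.arange(h)); D=p["depth"]
    X=np.stack([(u-K[0,2])/K[0,0]*D,(v-K[1,2])/K[1,1]*D,D],-1)
    W=(X-t)@Rm; W[D==0]=np.nan; return W
def crop(p,name,x0,y0,x1,y1,s):
    c=p["frame"][y0:y1,x0:x1,::-1]; cv2.imwrite(name,cv2.resize(c,None,fx=s,fy=s,interpolation=cv2.INTER_CUBIC))
def togo(target,rot=None):
    "shift in tool axes (cm) from measured pose to target"
    s=manip.sense(); r=R.from_quat(s["tool_rot"]); d=r.inv().apply(np.array(target)-s["tcp_pos"])*100
    return d
E
python3 - <<'E'
from h import *
t=manip.snapshot("top"); s=manip.snapshot("scene")
crop(t,"pics/b_top.png",180,195,400,265,3.6); crop(s,"pics/b_sc.png",220,155,400,285,4.4)
for n,p in(("top",t),("scene",s)):
    W=cloud(p)
    for uv in ([(200,230),(237,229),(270,226),(190,240),(366,228),(350,215),(321,182),(368,180)] if n=="top" else [(240,172),(257,186),(277,200),(331,245),(331,222),(343,200)]):
        print(n,uv,W[uv[1],uv[0]].round(4))
s=manip.sense(); print(R.from_quat(s["tool_rot"]).as_matrix().round(3))
E
```

```text
top (200, 230) [0.4329 0.3117 0.0055]
top (237, 229) [0.4357 0.2076 0.0024]
top (270, 226) [0.4435 0.1137 0.0044]
top (190, 240) [0.4049 0.3389 0.0039]
top (366, 228) [ 0.4247 -0.1472  0.0961]
top (350, 215) [ 0.4659 -0.1101  0.0553]
top (321, 182) [ 0.5427 -0.0299  0.1214]
top (368, 180) [ 0.5736 -0.1677  0.0192]
scene (240, 172) [0.4291 0.2942 0.0209]
scene (257, 186) [0.4436 0.2171 0.0052]
scene (277, 200) [0.4542 0.1214 0.0043]
scene (331, 245) [ 0.4167 -0.1765  0.0617]
scene (331, 222) [ 0.4295 -0.1571  0.1114]
scene (343, 200) [ 0.5536 -0.0531  0.0645]
[[ 0.966 -0.     0.259]
 [-0.259 -0.001  0.966]
 [-0.    -1.    -0.001]]
```

View pics/b_top.png

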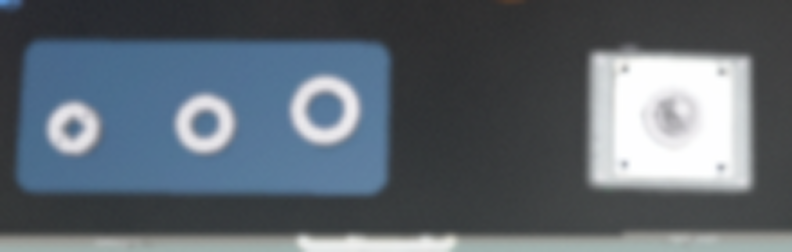

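View pics/b_sc.png

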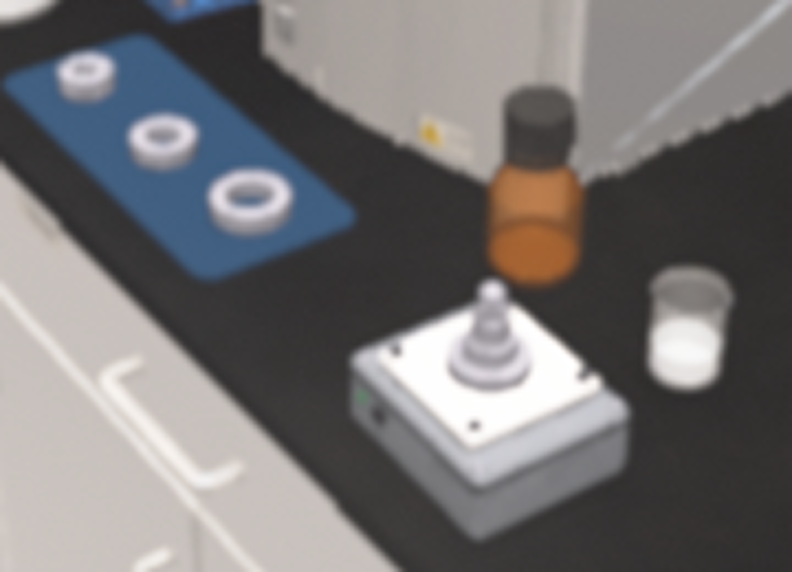

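```bash
python3 - <<'E'
from h import *
t=manip.snapshot("top"); s=manip.snapshot("scene"); w=manip.snapshot("wrist")
T=lambda x,y:((x+.5)/3.6-.5+180,(y+.5)/3.6-.5+195)
S=lambda x,y:((x+.5)/4.4-.5+220,(y+.5)/4.4-.5+155)
for n,a,b in [("hub top",(73,128),(87,69)),("med",(204.5,124),(163,134)),("large",(325,110),(250,195)),("tip",(681,113),(491,288))]:
    x,e=tri([(t,T(*a)),(s,S(*b))]); print(n,x.round(4),np.round(e,2), atz(t,T(*a),.113 if n=="tip" else .017).round(4))
# box hole corners on white plate
for a in [(625,69),(722,72),(722,168),(624,164)]: print(atz(t,T(*a),.06).round(4))
st=manip.sense(); r=R.from_quat(st["tool_rot"])
c,_=ray(w,(0,0)); print("cam in tool",r.inv().apply(c-st["tcp_pos"]).round(4)); print((r.inv().as_matrix()@cam(w)[1].T).round(3))
print(proj(w,st["tcp_pos"]+r.apply([[0,.017,0],[0,0,0],[0,.1,0],[0,.2,0]])))
W=cloud(t); 
for uv in [(105,215),(142,225),(236,180),(270,185),(300,185)]: print(uv,W[uv[1],uv[0]])
E
```

```text
hub top [0.4321 0.3072 0.0195] [1.6 1.6] [0.4309 0.3086 0.017 ]
med [0.4348 0.2056 0.0178] [1.49 1.49] [0.4336 0.2064 0.017 ]
large [0.4453 0.112  0.0168] [1.27 1.27] [0.4441 0.1126 0.017 ]
tip [ 0.4296 -0.1535  0.1141] [2.55 2.55] [ 0.4276 -0.1523  0.113 ]
[ 0.4684 -0.1186  0.06  ]
[ 0.4658 -0.1921  0.06  ]
[ 0.3931 -0.1894  0.06  ]
[ 0.3964 -0.1161  0.06  ]
cam in tool [-0.085  -0.1257 -0.    ]
[[-0.001  0.945  0.327]
 [ 0.    -0.327  0.945]
 [ 1.     0.001 -0.   ]]
[[321.61857162 265.78201448]
 [321.60706322 284.25525517]
 [321.65273585 210.94173498]
 [321.67268639 178.91721401]]
(105, 215) [0.44092047 0.46750001 0.22577587]
(142, 225) [0.43056553 0.42226239 0.13122883]
(236, 180) [0.55122085 0.19330122 0.11253293]
(270, 185) [0.55883329 0.11347767 0.02377218]
(300, 185) [5.64221812e-01 2.85951946e-02 4.52225940e-05]
```

```bash
python3 - <<'E'
from h import *
print(togo([.445,.112,.18]).round(2)); st=manip.sense(); r=R.from_quat(st["tool_rot"])
Rt=np.array([[1,0,0],[0,0,1],[0,-1,0]]).T  # columns tool x,y,z
Rt=np.column_stack([[1,0,0],[0,0,-1],[0,1,0]])
print((r.inv()*R.from_matrix(Rt)).as_rotvec())
E
```

```text
[ 40.09   6.83 -40.15]
[ 3.43609496e-04 -2.61834013e-01 -1.18858289e-04]
```

```bash
python3 -m handwheel '[40,6.7,-40.1,0,-0.262,0,8.5, 40,6.7,-40.1,0,-0.262,0,8.5, 40,6.7,-40.1,0,-0.262,0,8.5, 40,6.7,-40.1,0,-0.262,0,8.5, 40,6.7,-40.1,0,-0.262,0,8.5, 40,6.7,-40.1,0,-0.262,0,8.5, 40,6.7,-40.1,0,-0.262,0,8.5, 40,6.7,-40.1,0,-0.262,0,8.5, 40,6.7,-40.1,0,-0.262,0,8.5, 40,6.7,-40.1,0,-0.262,0,8.5]' 40
cat > st.py <<'E'
from h import *
import sys
s=manip.sense(); np.set_printoptions(suppress=True)
print(s["t"],s["tcp_pos"].round(4),"F",s["force"].round(2),"T",s["ft_torque"].round(3),"gap",round(s["finger_gap"]*85.4,1),"q6",s["q"][5].round(2))
M=R.from_quat(s["tool_rot"]).as_matrix(); print("x",M[:,0].round(4),"z",M[:,2].round(4))
if len(sys.argv)>3:
    g=[float(a) for a in sys.argv[1:4]]; print("togo cm",togo(g).round(2))
    Rt=np.column_stack([[1,0,0],[0,0,-1],[0,1,0]]); print("rot",(R.from_matrix(M).inv()*R.from_matrix(Rt)).as_rotvec().round(4))
E
python3 st.py .445 .112 .18
```

```text
t: 1.23
tcp_pos: [0.3685, 0.2443, 0.1996]
tool_rot: [-0.707, -0.001, -0.0, 0.707]
force: [0.7, 0.2, -0.6]
finger_gap: 0.997
1.2333 [0.3685 0.2443 0.1996] F [ 0.7  0.2 -0.6] T [0.029 0.022 0.005] gap 85.2 q6 -1.24
x [1.     0.0006 0.0011] z [-0.0006  1.      0.0004]
togo cm [  7.64   1.97 -13.24]
rot [-0.0004  0.0006  0.0011]
```

```bash
python3 -m handwheel '[7.6,2,-13.2,0,0,0,7.5, 7.6,5,-13.2,0,0,0,7.5, 7.6,7,-13.2,0,0,0,7.5, 7.6,7,-13.2,0,0,0,7.5, 7.6,7,-13.2,0,0,0,7.5, 7.6,7,-13.2,0,0,0,7.5]' | tail -1
python3 st.py .445 .112 .02
python3 - <<'E'
from h import *
w=manip.snapshot("wrist"); cv2.imwrite("pics/c_w.png",w["frame"][:,:,::-1]); np.savez("c1.npz",**w)
E
```

```text
finger_gap: 0.881
1.7333 [0.4444 0.1121 0.1283] F [-0.68  0.46 -0.03] T [ 0.006  0.095 -0.045] gap 75.2 q6 -1.56
x [ 1.     -0.0043 -0.0022] z [ 0.0043  1.     -0.    ]
togo cm [ 0.08 10.83 -0.01]
rot [ 0.     -0.0043 -0.0022]
```

View pics/c_w.png

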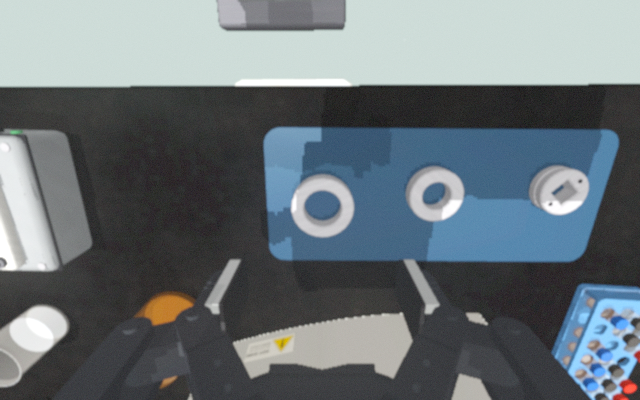

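```bash
python3 - <<'E'
from h import *
w=dict(np.load("c1.npz")); crop(w,"pics/c_crop.png",280,150,610,250,2.4)
c=w["frame"][165:245,280:365,::-1]; cv2.imwrite("pics/c_l.png",cv2.resize(c,None,fx=7,fy=7,interpolation=cv2.INTER_CUBIC))
E
```

```text
(no output)
```

View pics/c_crop.png

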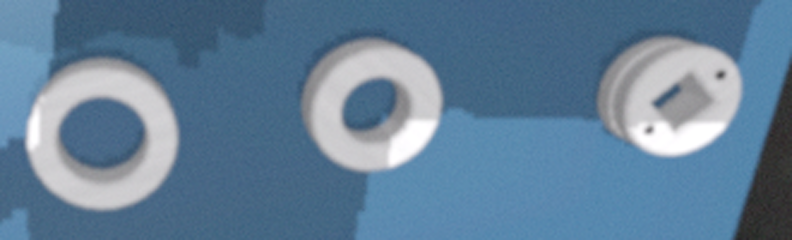

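View pics/c_l.png

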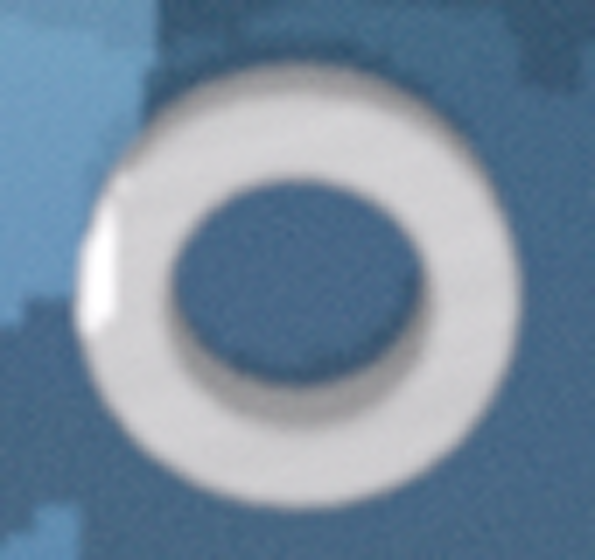

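```bash
python3 - <<'E'
from h import *
w=dict(np.load("c1.npz")); t=manip.snapshot("top")
T=lambda x,y:((x+.5)/3.6-.5+180,(y+.5)/3.6-.5+195)
C=lambda x,y:((x+.5)/2.4-.5+280,(y+.5)/2.4-.5+150)
for n,a,b,z in [("large",((299.5)/7-.5+280,302.5/7-.5+165),(325,110),.017),("med",C(378,105),(204.5,124),.017),("hub",C(682,99),(73,128),.019)]:
    print(n,a,atz(w,a,z).round(4),tri([(w,a),(t,T(*b))]))
E
```

```text
large (322.2857142857143, 207.71428571428572) [0.4457 0.1128 0.017 ] (array([0.44360821, 0.11244678, 0.02209846]), [np.float64(0.43170191651780365), np.float64(0.4317019165178452)])
med (437.20833333333337, 193.45833333333334) [0.4337 0.2065 0.017 ] (array([0.43351324, 0.20628837, 0.01745497]), [np.float64(0.010658932632659272), np.float64(0.010658932632686934)])
hub (563.875, 190.95833333333334) [0.4313 0.3074 0.019 ] (array([0.43115701, 0.30813236, 0.01825943]), [np.float64(0.3956469108197556), np.float64(0.39564691081957937)])
```

```bash
python3 -m handwheel '[0.05,3.5,0.05,0,-0.004,-0.002,7.5, 0.05,7,0.05,0,-0.004,-0.002,7.5, 0.05,9.3,0.05,0,-0.004,-0.002,7.2, 0.05,10.5,0.05,0,-0.004,-0.002,7.2, 0.05,10.5,0.05,0,-0.004,-0.002,7.2, 0.05,10.5,0.05,0,-0.004,-0.002,7.2]' 40
python3 - <<'E'
from h import *
w=manip.snapshot("wrist"); cv2.imwrite("pics/d_w.png",w["frame"][:,:,::-1])
E
```

```text
t: 2.33
tcp_pos: [0.4437, 0.1158, 0.025]
tool_rot: [-0.707, -0.003, 0.002, 0.707]
force: [0.4, -0.3, 0.1]
finger_gap: 0.845
```

View pics/d_w.png

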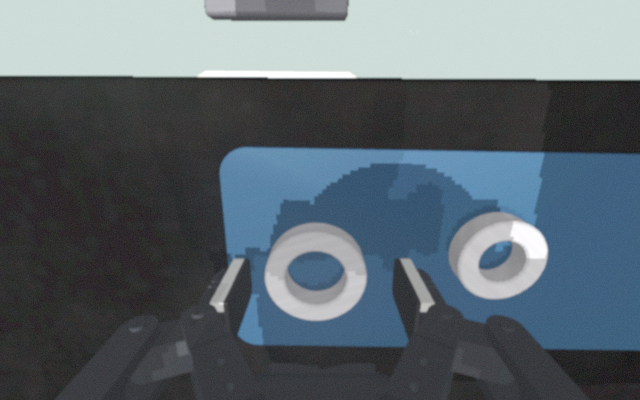

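```bash
python3 st.py .445 .1127 .023;python3 -m handwheel '[0.1,0.2,-0.3,0,0,0,7.2, 0.1,0.2,-0.3,0,0,0,7.2,0.1,0.2,-0.3,0,0,0,7.2]' 40; python3 st.py .445 .1127 .023
```

```text
2.3833 [0.4443 0.1156 0.0255] F [ 0.63 -0.23  0.83] T [-0.058  0.004 -0.003] gap 71.8 q6 -1.57
x [1.     0.0063 0.0034] z [-0.0063  1.      0.0001]
togo cm [ 0.07  0.25 -0.29]
rot [-0.0001  0.0063  0.0034]
t: 2.63
tcp_pos: [0.446, 0.1115, 0.0235]
tool_rot: [-0.707, -0.003, -0.0, 0.707]
force: [-0.1, 0.2, -0.1]
finger_gap: 0.844
2.6333 [0.446  0.1115 0.0235] F [-0.1   0.15 -0.12] T [ 0.022  0.045 -0.028] gap 72.0 q6 -1.57
x [1.     0.0041 0.0042] z [-0.0041  1.      0.    ]
togo cm [-0.1   0.05  0.12]
rot [-0.      0.0041  0.0042]
```

```bash
python3 -m handwheel '[0,0,0.1,0,0,0,5, 0,0,0.1,0,0,0,4.8,0,0,0.1,0,0,0,4.8,0,0,0.1,0,0,0,4.8,0,0,0.1,0,0,0,4.8,0,0,0.1,0,0,0,4.8]' 40; python3 st.py .445 .1127 .023
python3 - <<'E'
from h import *
w=manip.snapshot("wrist"); cv2.imwrite("pics/e_w.png",w["frame"][:,:,::-1]);np.savez("e1.npz",**w)
E
```

```text
t: 3.13
tcp_pos: [0.4455, 0.1125, 0.0233]
tool_rot: [-0.707, -0.003, 0.0, 0.707]
force: [-0.5, 0.8, 7.1]
finger_gap: 0.585
3.1333 [0.4455 0.1125 0.0233] F [-0.5   0.8   7.07] T [0.091 0.03  0.012] gap 49.9 q6 -1.57
x [1.     0.004  0.0032] z [-0.004   1.      0.0001]
togo cm [-0.05  0.03  0.02]
rot [-0.0001  0.004   0.0032]
```

View pics/e_w.png

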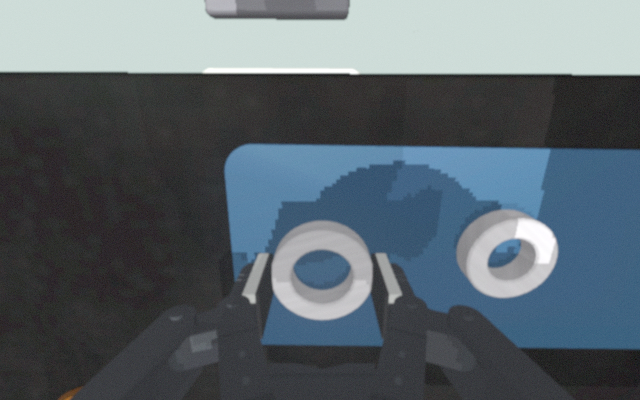

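```bash
python3 -m handwheel '[0,-1,0,0,0,0,4.8, 0,-4,0,0,0,0,4.8,0,-8,0,0,0,0,4.8,0,-12,0,0,0,0,4.8,0,-16,0,0,0,0,4.8, 0,-16,0,0,0,0,4.8]' 40; python3 st.py .429 -.1525 .19
python3 - <<'E'
from h import *
w=manip.snapshot("wrist"); cv2.imwrite("pics/f_w.png",w["frame"][:,:,::-1]);np.savez("f1.npz",**w)
E
```

```text
t: 3.68
tcp_pos: [0.4488, 0.1127, 0.1893]
tool_rot: [-0.707, -0.007, -0.004, 0.707]
force: [0.9, -0.0, -1.2]
finger_gap: 0.581
3.6833 [0.4488 0.1127 0.1893] F [ 0.87 -0.01 -1.2 ] T [-0.05  -0.065  0.034] gap 49.6 q6 -1.57
x [0.9999 0.0046 0.0166] z [-0.0046  1.      0.    ]
togo cm [ -2.1   -0.1  -26.51]
rot [-0.      0.0046  0.0166]
```

View pics/f_w.png

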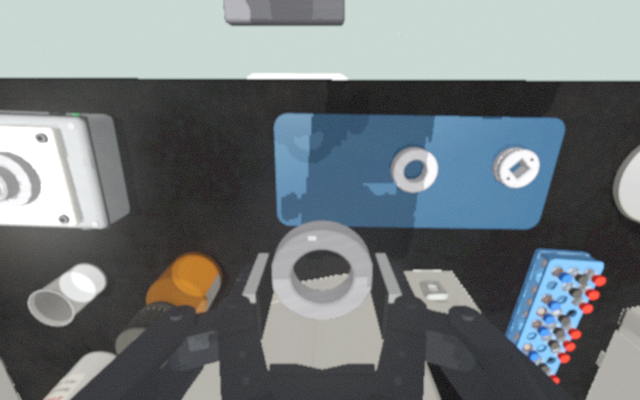

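```bash
python3 -m handwheel '[-2,0,-26.5,0,0.004,0.016,4.8,-2,0,-26.5,0,0.004,0.016,4.8,-2,0,-26.5,0,0.004,0.016,4.8,-2,0,-26.5,0,0.004,0.016,4.8,-2,0,-26.5,0,0.004,0.016,4.8,-2,0,-26.5,0,0.004,0.016,4.8,-2,0,-26.5,0,0.004,0.016,4.8,-2,0,-26.5,0,0.004,0.016,4.8,-2,0,-26.5,0,0.004,0.016,4.8]'; python3 st.py .429 -.1525 .19
python3 - <<'E'
from h import *
w=manip.snapshot("wrist"); cv2.imwrite("pics/g_w.png",w["frame"][:,:,::-1]);np.savez("g1.npz",**w,**{k:manip.sense()[k] for k in("tcp_pos","tool_rot")})
E
```

```text
t: 4.48
tcp_pos: [0.4247, -0.1527, 0.1811]
tool_rot: [-0.706, 0.007, 0.005, 0.708]
force: [-1.0, 0.7, -2.1]
finger_gap: 0.586
4.4833 [ 0.4247 -0.1527  0.1811] F [-1.04  0.7  -2.11] T [ 0.014 -0.007 -0.027] gap 50.0 q6 -2.15
x [ 0.9998 -0.0028 -0.0171] z [0.0028 1.     0.0024]
togo cm [ 0.41 -0.89  0.03]
rot [-0.0025 -0.0028 -0.0171]
```

View pics/g_w.png

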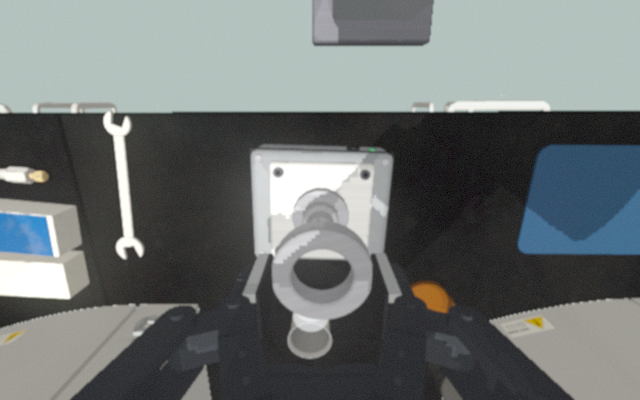

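```bash
python3 st.py .429 -.1525 .19; python3 - <<'E'
from h import *
w=manip.snapshot("wrist"); crop(w,"pics/g_c.png",255,150,395,330,4.4);np.savez("g1.npz",**w,**{k:manip.sense()[k] for k in("tcp_pos","tool_rot")})
E
```

```text
4.5333 [ 0.4246 -0.1516  0.1813] F [ 0.17  0.66 -1.73] T [ 0.056  0.015 -0.026] gap 49.9 q6 -2.15
x [ 0.9998 -0.001  -0.0175] z [0.001  1.     0.0027]
togo cm [ 0.43 -0.88 -0.09]
rot [-0.0027 -0.001  -0.0175]
```

View pics/g_c.png

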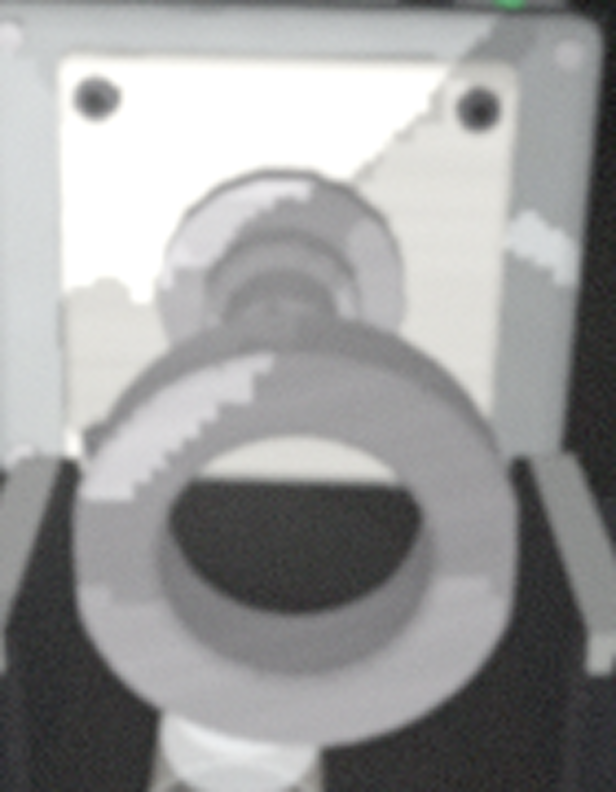

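```bash
python3 - <<'E'
from h import *
w=dict(np.load("g1.npz")); C=lambda x,y:((x+.5)/4.4-.5+255,(y+.5)/4.4-.5+150)
for a,z in [((283,288),.070),((280,310),.082),((283,325),.096)]: print(a,atz(w,C(*a),z).round(4))
# predicted boss circle extents
r=R.from_quat(w["tool_rot"]); p=w["tcp_pos"]
for ctr in [(.428,-.1525),(.4295,-.1525)]:
  for rad,z in [(.024,.07),(.015,.0805),(.011,.0945)]:
    th=np.linspace(0,2*np.pi,73); P=np.c_[ctr[0]+rad*np.cos(th),ctr[1]+rad*np.sin(th),0*th+z]; q=proj(w,P); q=((q+.5-[255,150])*4.4-.5); print(ctr,z,q.min(0).round(0),q.max(0).round(0))
# ring in tool: search tool xyz of top rim circles
from scipy.optimize import least_squares
th=np.linspace(0,2*np.pi,181)
def ext(o,rad):
    P=p+r.apply(np.c_[o[0]+rad*np.cos(th),0*th+o[1],o[2]+rad*np.sin(th)]); q=(proj(w,P)+.5-[255,150])*4.4-.5; return q.min(0),q.max(0)
def f(o):
    a,b=ext(o,.0158); c,d=ext(o,.026)
    return [a[0]-158,b[0]-435,a[1]-437,b[1]-675,c[0]-75,d[0]-518,d[1]-747]
s=least_squares(f,[0,0,0]); print("ring top in tool mm",s.x*1000,s.fun.round(1))
E
```

```text
(283, 288) [ 0.4305 -0.1534  0.07  ]
(280, 310) [ 0.4303 -0.1539  0.082 ]
(283, 325) [ 0.4276 -0.1532  0.096 ]
(0.428, -0.1525) 0.07 [161. 152.] [415. 391.]
(0.428, -0.1525) 0.0805 [205. 216.] [370. 371.]
(0.428, -0.1525) 0.0945 [223. 263.] [351. 383.]
(0.4295, -0.1525) 0.07 [161. 160.] [414. 399.]
(0.4295, -0.1525) 0.0805 [205. 224.] [370. 378.]
(0.4295, -0.1525) 0.0945 [223. 272.] [351. 391.]
ring top in tool mm [ 1.67493838  9.12876991 -0.22316612] [ 2.3 -2.3  2.1 -0.  -2.8  2.8 -2.2]
```

```bash
python3 -m handwheel '[2,0.5,0,0,0,-0.017,4.8,4.5,0.5,0,-0.003,-0.001,-0.017,4.8,4.5,0.5,0,-0.003,-0.001,-0.017,4.8,4.5,0.5,0,-0.003,-0.001,-0.017,4.8]'; python3 - <<'E'
from h import *
w=manip.snapshot("wrist"); crop(w,"pics/h_c.png",255,130,395,330,4);np.savez("h1.npz",**w,**{k:manip.sense()[k] for k in("tcp_pos","tool_rot")})
E
python3 st.py .43 -.1535 .18
```

```text
t: 4.92
tcp_pos: [0.4715, -0.1508, 0.1764]
tool_rot: [0.708, 0.003, -0.001, -0.706]
force: [-0.2, 0.2, -1.3]
finger_gap: 0.581
4.9667 [ 0.4703 -0.1506  0.1763] F [-0.17  0.65 -1.42] T [0.023 0.04  0.024] gap 50.0 q6 -2.11
x [1.     0.0042 0.0007] z [-0.0042  1.     -0.0017]
togo cm [-4.03 -0.37 -0.28]
rot [0.0017 0.0042 0.0007]
```

View pics/h_c.png

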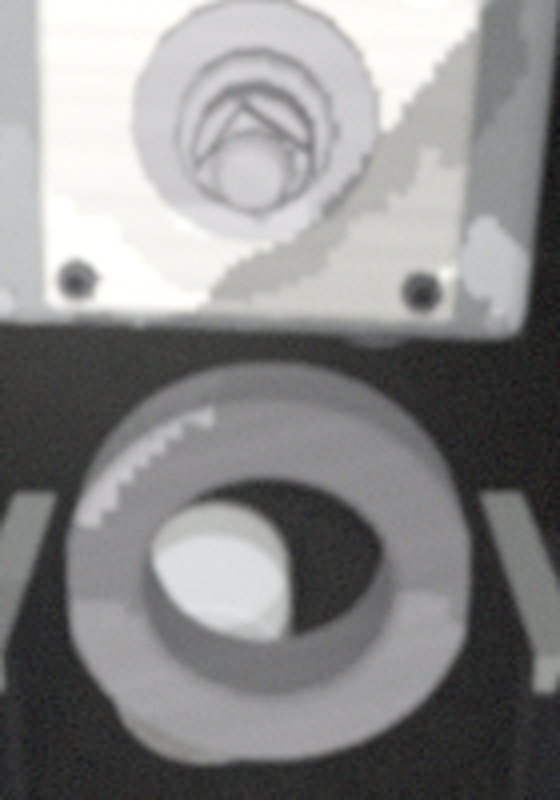

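```bash
cat >> h.py <<'E'
CT=np.array([-.085,-.1257,0.]); CR=np.array([[0,.945,.327],[0,-.327,.945],[1,0,0.]])  # cam in tool
def toolpose(w):
    "tool pose implied by picture extrinsics"
    K,Rm,t=cam(w); Rw=Rm.T; r=Rw@CR.T; return -Rw@t - r@CT, r
E
python3 - <<'E'
from h import *
from scipy.optimize import least_squares
w=dict(np.load("h1.npz")); C=lambda x,y:((x+.5)/4-.5+255,(y+.5)/4-.5+130)
print(toolpose(w), w["tcp_pos"])
for a,z in [((257,120),.070),((253,172),.113)]: print(atz(w,C(*a),z).round(4))
print(tri([(w,C(257,120)),(dict(np.load("g1.npz")),((283+.5)/4.4-.5+255,(288+.5)/4.4-.5+150))]))
th=np.linspace(0,2*np.pi,181)
def e(P): 
    q=(proj(w,P)+.5-[255,130])*4-.5; return np.r_[q.min(0),q.max(0)]
f=lambda o:e(np.c_[o[0]+.024*np.cos(th),o[1]+.024*np.sin(th),0*th+o[2]])-[135,0,380,240]
s=least_squares(f,[.43,-.153,.07]);print("boss",s.x,s.fun)
p,r=toolpose(w)
E0=lambda o,rad:e(p+np.c_[o[0]+rad*np.cos(th),0*th+o[1],o[2]+rad*np.sin(th)]@r.T)
f=lambda o:np.r_[E0(o,.0158)-[143,478,397,695],(E0(o,.026)-[67,0,471,761])[[0,2,3]]]
s=least_squares(f,[0,0,0]);print("ring",s.x*1e3,s.fun)
f=lambda o:np.r_[E0([o[0],.006,o[1]],.0158)-[143,478,397,695],(E0([o[0],.006,o[1]],.026)-[67,0,471,761])[[0,2,3]]]
s=least_squares(f,[0,0]);print("ring y=6",s.x*1e3,s.fun)
E
```

```text
(array([ 0.47159297, -0.15060424,  0.17651739]), array([[ 0.99995888,  0.00277772, -0.00534055],
       [ 0.00534755, -0.00256219,  0.99998242],
       [ 0.00276398, -0.99996986, -0.00257706]])) [ 0.4703024  -0.15058501  0.17630452]
[ 0.4321 -0.1532  0.07  ]
[ 0.4319 -0.1534  0.113 ]
(array([ 0.43382259, -0.15338646,  0.06117501]), [np.float64(0.07209003000536104), np.float64(0.07209003000534984)])
boss [ 0.43402938 -0.15318594  0.0641381 ] [ 0.65775623 -0.64300422 -0.6576678   0.68678288]
ring [1.47581874 8.34947507 0.17819669] [ 2.10038783  1.81867105 -3.10548187  0.15811082 -2.37502035  3.37743397
 -2.14603478]
ring y=6 [-0.10962305  0.1750378 ] [-0.14048859 -0.75404189 -0.8646974   1.50155137 -6.07558967  7.07804669
  0.25492809]
```

```bash
python3 -m handwheel '[-2,0,-0.28,0,0.004,0,4.8,-4,0,-0.28,0,0.004,0,4.8,-4,0,-0.28,0,0.004,0,4.8,-4,2,-0.28,0,0.004,0,4.8,-4,4.5,-0.28,0,0.004,0,4.8,-4,6.6,-0.28,0,0.004,0,4.8,-4,6.6,-0.28,0,0.004,0,4.8,-4,6.6,-0.28,0,0.004,0,4.8]'; python3 - <<'E'
from h import *
w=manip.snapshot("wrist"); crop(w,"pics/i_c.png",255,200,395,330,4);np.savez("i1.npz",**w)
E
python3 st.py .431 -.1535 .105
```

```text
t: 5.63
tcp_pos: [0.4301, -0.1546, 0.1102]
tool_rot: [0.707, -0.001, 0.001, -0.707]
force: [-0.1, 0.5, -1.7]
finger_gap: 0.587
5.6833 [ 0.4309 -0.1552  0.111 ] F [-0.33  0.83 -1.76] T [-0.016  0.022  0.021] gap 49.8 q6 -2.16
x [ 1.     -0.0023  0.0023] z [ 0.0023  1.     -0.0025]
togo cm [0.01 0.6  0.17]
rot [ 0.0025 -0.0023  0.0023]
```

View pics/i_c.png

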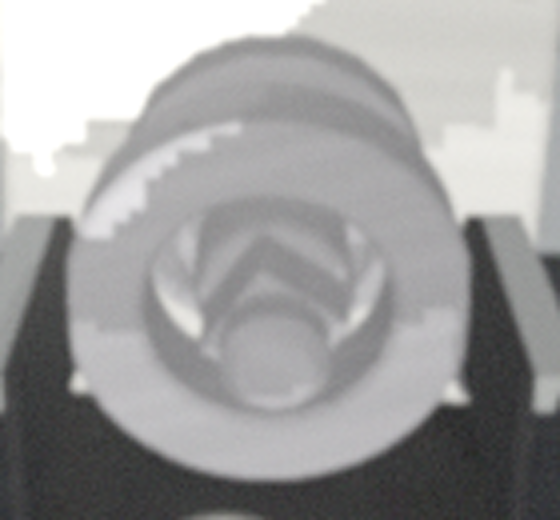

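```bash
cat >> h.py <<'E'
def intool(px,ty):
    K=np.array([[304.83,0,321.65],[0,304.83,202.87],[0,0,1]]); d=CR@np.linalg.inv(K)@np.array([px[0],px[1],1.]); return CT+d*(ty-CT[1])/d[1]
E
python3 - <<'E'
from h import *
C=lambda x,y:((x+.5)/4-.5+255,(y+.5)/4-.5+200)
w=np.load("i1.npz"); print(toolpose(w)[0])
print(intool(C(274,348),-.0028)*1e3, intool(C(270,302),.006)*1e3)
th=np.linspace(0,6.3,200)
K=np.array([[304.83,0,321.65],[0,304.83,202.87],[0,0,1]])
def pt(P): 
    q=(P-CT)@CR; q=q@K.T; q=q[:,:2]/q[:,2:]; return (q+.5-[255,200])*4-.5
for o,r in [((0,.006,0),.0158),((0,-.0028,0),.0068),((0,-.0013,0),.0068),((0,.0042,0),.0068)]:
    q=pt(np.c_[o[0]+r*np.cos(th),0*th+o[1],o[2]+r*np.sin(th)]); print(o,r,q.min(0).round(),q.max(0).round())
E
```

```text
[ 0.43018888 -0.15440166  0.11026101]
[-0.68879428 -2.8         0.69541184] [-1.34912803  6.          0.23656867]
(0, 0.006, 0) 0.0158 [141. 198.] [395. 417.]
(0, -0.0028, 0) 0.0068 [210. 303.] [326. 401.]
(0, -0.0013, 0) 0.0068 [211. 296.] [325. 394.]
(0, 0.0042, 0) 0.0068 [213. 271.] [323. 366.]
```

```bash
python3 -m handwheel '[0.1,0.3,0.1,0,-0.002,0.002,4.8,0.1,0.6,0.1,0,-0.002,0.002,4.8,0.1,0.9,0.1,0,-0.002,0.002,4.8,0.1,0.9,0.1,0,-0.002,0.002,4.8]'; python3 st.py .4315 -.1537 .09
```

```text
t: 6.02
tcp_pos: [0.4323, -0.1546, 0.1018]
tool_rot: [0.708, 0.0, 0.001, -0.706]
force: [0.7, -0.7, -1.5]
finger_gap: 0.587
6.0167 [ 0.4323 -0.1546  0.1018] F [ 0.74 -0.74 -1.54] T [-0.016  0.013 -0.039] gap 50.2 q6 -2.15
x [ 1.     -0.0005  0.0013] z [ 0.0005  1.     -0.0033]
togo cm [-0.08  1.18  0.1 ]
rot [ 0.0033 -0.0005  0.0013]
```

```bash
python3 -m handwheel '[-0.05,0.15,0.1,0.003,0,0,4.8,-0.05,0.3,0.1,0.003,0,0,4.8,-0.05,0.3,0.1,0.003,0,0,4.8]'; python3 st.py .4315 -.1537 .09;  python3 - <<'E'
from h import *
w=manip.snapshot("wrist"); crop(w,"pics/j_c.png",255,200,395,330,4);np.savez("j1.npz",**w)
E
```

```text
t: 6.27
tcp_pos: [0.4315, -0.1536, 0.0986]
tool_rot: [-0.707, 0.0, -0.001, 0.707]
force: [0.6, -0.3, -1.5]
finger_gap: 0.582
6.2667 [ 0.4315 -0.1536  0.0986] F [ 0.56 -0.29 -1.53] T [-0.041  0.052  0.02 ] gap 49.7 q6 -2.16
x [ 1.     -0.0009  0.0007] z [0.0009 1.     0.0002]
togo cm [-0.    0.86 -0.01]
rot [-0.0002 -0.0009  0.0007]
```

View pics/j_c.png

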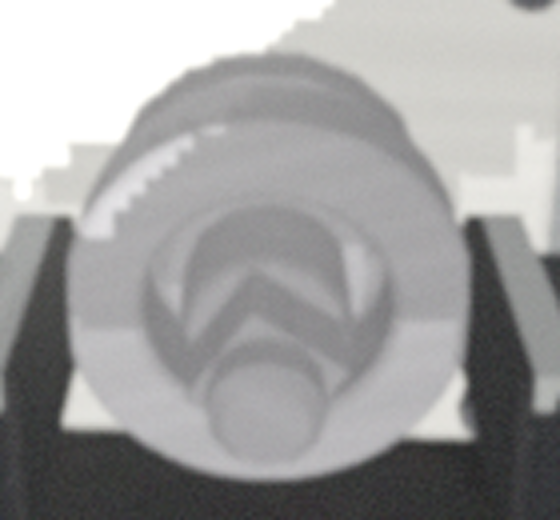

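```bash
python3 -m handwheel '[0,0.2,-0.03,0,0,0,4.8,0,0.4,-0.03,0,0,0,4.8,0,0.4,-0.03,0,0,0,4.8]'; python3 st.py .4315 -.1537 .09;  
```

```text
t: 6.57
tcp_pos: [0.4315, -0.1539, 0.0944]
tool_rot: [-0.707, 0.0, -0.0, 0.707]
force: [0.2, -1.1, -1.5]
finger_gap: 0.585
6.5667 [ 0.4315 -0.1539  0.0944] F [ 0.22 -1.06 -1.52] T [0.002 0.038 0.024] gap 49.9 q6 -2.16
x [ 1.     -0.0009  0.0005] z [0.0009 1.     0.0003]
togo cm [-0.    0.44  0.02]
rot [-0.0003 -0.0009  0.0005]
```

```bash
python3 -m handwheel '[0,0.2,0,0,0,0,4.8,0,0.4,0,0,0,0,4.8,0,0.45,0,0,0,0,4.8,0,0.45,0,0,0,0,4.8]'; python3 st.py .4315 -.1537 .09;  
```

```text
t: 6.9
tcp_pos: [0.4317, -0.154, 0.0904]
tool_rot: [0.707, 0.0, 0.001, -0.707]
force: [-0.2, 0.5, 1.9]
finger_gap: 0.584
6.9 [ 0.4317 -0.154   0.0904] F [-0.16  0.5   1.9 ] T [0.018 0.093 0.017] gap 49.8 q6 -2.16
x [ 1.     -0.0007  0.0012] z [ 0.0007  1.     -0.0001]
togo cm [-0.02  0.04  0.03]
rot [ 0.0001 -0.0007  0.0012]
```

```bash
python3 -m handwheel '[0,0,0,0,0,0,5.6,0,0,0,0,0,0,6.4,0,0,0,0,0,0,7,0,-1,0,0,0,0,7,0,-4,0,0,0,0,7,0,-8,0,0,0,0,7,1.5,-11,0,0,0,0,7,4,-11,0,0,0,0,7,4,-11,0,0,0,0,7]'; python3 st.py .4315 -.1537 .09;  python3 - <<'E'
from h import *
w=manip.snapshot("wrist"); crop(w,"pics/k_c.png",235,100,415,280,4);np.savez("k1.npz",**w)
E
```

```text
t: 7.65
tcp_pos: [0.4772, -0.1561, 0.2032]
tool_rot: [0.709, 0.004, 0.004, -0.705]
force: [0.9, -0.5, -0.2]
finger_gap: 0.821
7.65 [ 0.4772 -0.1561  0.2032] F [ 0.89 -0.49 -0.19] T [-0.016  0.017 -0.012] gap 70.1 q6 -2.11
x [ 0.9999 -0.0002  0.0121] z [ 0.0002  1.     -0.0058]
togo cm [-4.71 11.27  0.3 ]
rot [ 0.0058 -0.0002  0.0121]
```

View pics/k_c.png

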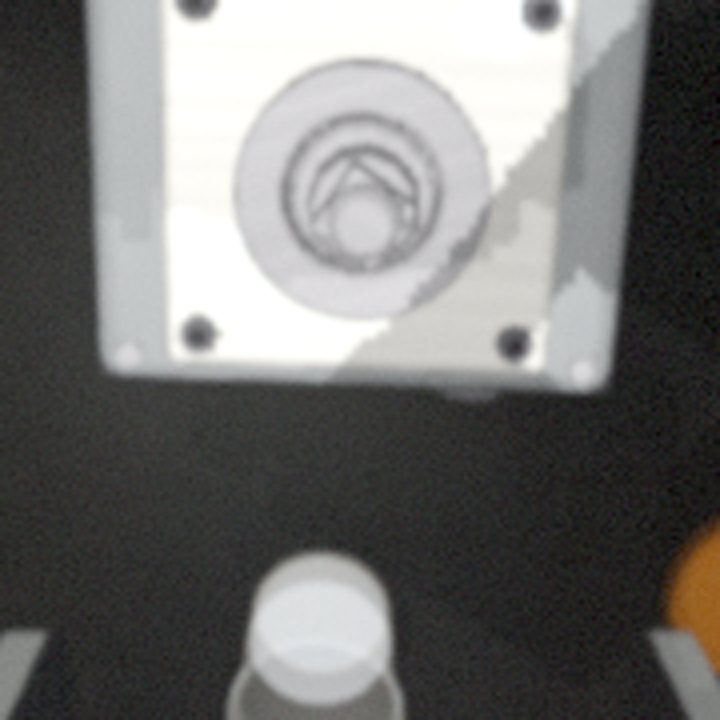

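```bash
python3 -m handwheel '[-4.3,0,36.2,0.005,0,0.01,7,-4.3,0,36.2,0.005,0,0.01,7,-4.3,0,36.2,0.005,0,0.01,7,-4.3,0,36.2,0.005,0,0.01,7,-4.3,0,36.2,0.005,0,0.01,7,-4.3,0,36.2,0.005,0,0.01,7,-4.3,0,36.2,0.005,0,0.01,7,-4.3,3,36.2,0.005,0,0.01,7,-4.3,7,36.2,0.005,0,0.01,7,-4.3,9,36.2,0.005,0,0.01,7]'; python3 st.py .434 .2065 .023; python3 - <<'E'
from h import *
k=np.load("k1.npz");C=lambda x,y:((x+.5)/4-.5+235,(y+.5)/4-.5+100)
print(atz(k,C(362,190),.084),atz(k,C(363,220),.113))
q=[atz(k,C(*a),.106)[:2] for a in [(313,213),(355,152),(412,190)]];print(q,[np.degrees(np.arctan2(*(q[i+1]-q[i])[::-1]))%90 for i in(0,1)])
E
```

```text
t: 8.53
tcp_pos: [0.4285, 0.2108, 0.1101]
tool_rot: [-0.705, 0.001, 0.003, 0.709]
force: [1.0, -1.0, -0.3]
finger_gap: 0.816
8.5333 [0.4285 0.2108 0.1101] F [ 0.99 -0.96 -0.35] T [-0.026  0.015 -0.023] gap 69.7 q6 -1.36
x [ 1.      0.0028 -0.0053] z [-0.0028  1.      0.0061]
togo cm [ 0.6   8.71 -0.48]
rot [-0.0061  0.0028 -0.0053]
[ 0.43130702 -0.15384817  0.084     ] [ 0.43178617 -0.15380851  0.113     ]
[array([ 0.43184973, -0.16290512]), array([ 0.42084211, -0.15525464]), array([ 0.42763627, -0.14489578])] [np.float64(55.200046496545355), np.float64(56.739974268314164)]
```

```bash
python3 -m handwheel '[0.5,3.5,-0.4,-0.006,0.003,-0.005,6.8,0.55,6.5,-0.45,-0.006,0.003,-0.005,6.8,0.55,8.6,-0.45,-0.006,0.003,-0.005,6.8,0.55,8.6,-0.45,-0.006,0.003,-0.005,6.8,0.55,8.6,-0.45,-0.006,0.003,-0.005,6.8]'; python3 st.py .434 .2065 .023; python3 - <<'E'
from h import *
w=manip.snapshot("wrist"); crop(w,"pics/l_c.png",235,200,415,330,4);np.savez("l1.npz",**w)
E
python3 st.py .434 .2065 .023
```

```text
t: 8.95
tcp_pos: [0.4316, 0.2033, 0.0228]
tool_rot: [0.708, -0.005, -0.002, -0.706]
force: [-0.1, 0.7, -0.6]
finger_gap: 0.795
8.95 [0.4316 0.2033 0.0228] F [-0.05  0.74 -0.64] T [-0.016 -0.055  0.032] gap 67.9 q6 -1.36
x [ 0.9999 -0.0039 -0.0094] z [ 0.0039  1.     -0.0022]
togo cm [ 0.23 -0.02  0.32]
rot [ 0.0022 -0.0039 -0.0094]
9.0 [0.4328 0.2036 0.024 ] F [ 0.34  0.11 -0.14] T [ 0.012 -0.021 -0.057] gap 68.2 q6 -1.36
x [ 1.     -0.004  -0.0061] z [ 0.0039  1.     -0.0015]
togo cm [0.12 0.1  0.29]
rot [ 0.0015 -0.0039 -0.0061]
```

View pics/l_c.png

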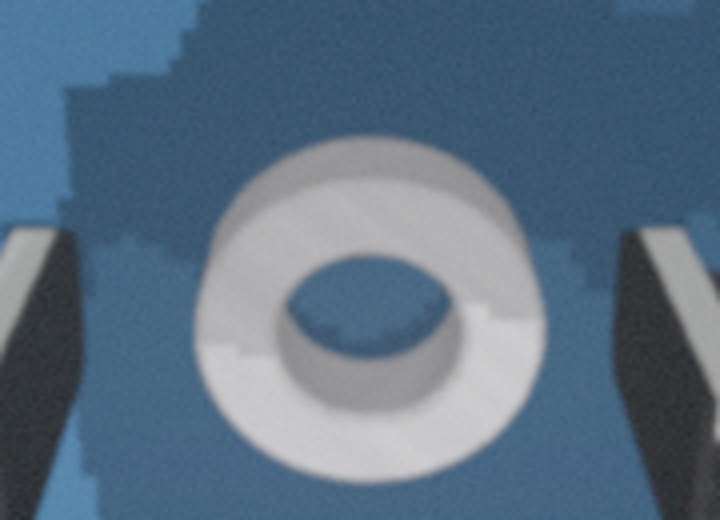

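```bash
python3 - <<'E'
from h import *
w=np.load("l1.npz");C=lambda x,y:((x+.5)/4-.5+235,(y+.5)/4-.5+200)
print(intool(C(370,335),.006)*1e3, atz(w,C(370,335),.017),toolpose(w)[0])
E
```

```text
[3.4359221  6.         2.75486996] [0.43509744 0.2062444  0.017     ] [0.43176661 0.20351556 0.02293969]
```

```bash
python3 -m handwheel '[0.2,0.05,0.28,0.002,-0.004,-0.006,6.8,0.2,0.05,0.28,0.002,-0.004,-0.006,6.8,0.2,0.05,0.28,0.002,-0.004,-0.006,6,0.2,0.05,0.28,0.002,-0.004,-0.006,5,0.2,0.05,0.28,0.002,-0.004,-0.006,4,0.2,0.05,0.28,0.002,-0.004,-0.006,4,0.2,0.05,0.28,0.002,-0.004,-0.006,4,0.2,0.05,0.28,0.002,-0.004,-0.006,4]' 40; python3 st.py .4345 .2065 .023; python3 - <<'E'
from h import *
w=manip.snapshot("wrist"); crop(w,"pics/m_c.png",235,200,415,330,4);np.savez("m1.npz",**w)
E
```

```text
t: 9.67
tcp_pos: [0.4362, 0.2069, 0.0248]
tool_rot: [-0.707, -0.001, -0.001, 0.708]
force: [0.3, 0.8, 8.6]
finger_gap: 0.492
9.6667 [0.4362 0.2069 0.0248] F [0.27 0.79 8.61] T [0.017 0.122 0.014] gap 42.0 q6 -1.36
x [1.     0.0002 0.0039] z [-0.0002  1.      0.0014]
togo cm [-0.17  0.18 -0.04]
rot [-0.0014  0.0002  0.0039]
```

View pics/m_c.png

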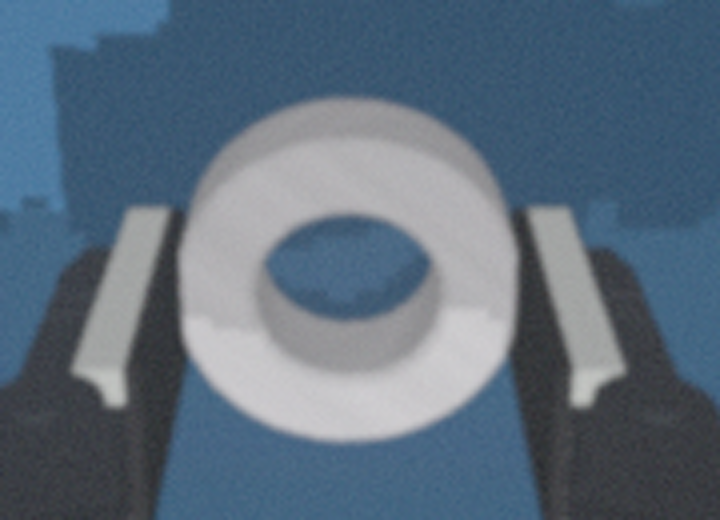

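```bash
python3 - <<'E'
from h import *
C=lambda x,y:((x+.5)/4-.5+235,(y+.5)/4-.5+200)
print(intool(C(349,293),.0078)*1e3)
E
python3 -m handwheel '[0,-1,0,0,0,0,4,0,-5,0,0,0,0,4,0,-9,0,0,0,0,4,0,-13,-2,0,0,0,4,0,-16,-5,0,0,0,4,0,-16,-9,0,0,0,4,0,-16,-13,0,0,0.004,4,0,-16,-17,0,0,0.004,4,0,-16,-21,0,0,0.004,4,0,-16,-25,0,0,0.004,4]'; python3 st.py .4315 -.1538 .15
```

```text
[-1.5115573   7.8         0.11327523]
t: 10.55
tcp_pos: [0.4347, -0.0451, 0.1842]
tool_rot: [-0.707, 0.0, 0.001, 0.707]
force: [1.0, -0.6, -1.4]
finger_gap: 0.49
10.55 [ 0.4347 -0.0451  0.1842] F [ 1.02 -0.61 -1.38] T [ 0.003 -0.003 -0.039] gap 41.8 q6 -1.93
x [ 1.      0.0005 -0.0014] z [-0.0005  1.      0.0008]
togo cm [ -0.32   3.41 -10.88]
rot [-0.0008  0.0005 -0.0014]
```

```bash
python3 -m handwheel '[-0.1,0,-4,0,0,0,4,-0.17,0,-8,0,0,0,4,-0.17,0,-10.85,0,0,0,4,-0.17,0,-10.85,0,0,0,4,-0.17,3,-10.85,0,0,0,4,-0.17,5.2,-10.85,0,0,0,4,-0.17,5.6,-10.85,0,0,0,4,-0.17,5.6,-10.85,0,0,0,4]'; python3 st.py .433 -.1538 .106;python3 - <<'E'
from h import *
w=manip.snapshot("wrist"); crop(w,"pics/n_c.png",235,200,415,330,4);np.savez("n1.npz",**w)
E
```

```text
t: 11.22
tcp_pos: [0.4329, -0.1512, 0.1267]
tool_rot: [-0.706, 0.001, 0.002, 0.708]
force: [0.0, -0.5, 0.0]
finger_gap: 0.484
11.2167 [ 0.4329 -0.1512  0.1267] F [ 0.03 -0.53  0.01] T [-0.086 -0.005  0.016] gap 41.4 q6 -2.15
x [ 1.      0.0005 -0.0043] z [-0.0005  1.      0.0023]
togo cm [ 0.02  2.07 -0.26]
rot [-0.0023  0.0005 -0.0043]
```

View pics/n_c.png

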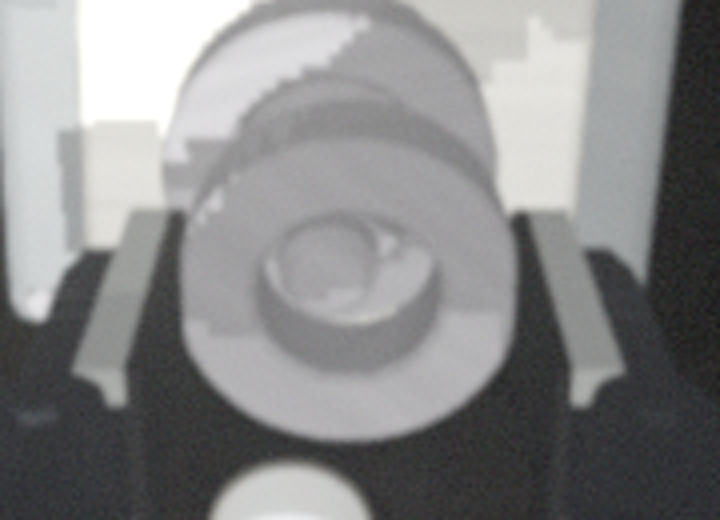

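```bash
python3 - <<'E'
from h import *
C=lambda x,y:((x+.5)/4-.5+235,(y+.5)/4-.5+200)
w=np.load("n1.npz");p,r=toolpose(w);print(p)
ty=(r.T@(np.array([.4315,-.1538,.113])-p))[1]
print(intool(C(327,264),ty)*1e3,intool(C(349,293),.0078)*1e3,atz(w,C(327,264),.113))
E
python3 st.py .433 -.1538 .106
```

```text
[ 0.43303605 -0.1510668   0.12674782]
[-2.136008   13.74720869 -2.74940009] [-1.5115573   7.8         0.11327523] [ 0.43085514 -0.15378727  0.113     ]
11.2667 [ 0.4334 -0.1513  0.1275] F [-0.23  0.64 -1.67] T [0.029 0.034 0.006] gap 41.8 q6 -2.15
x [ 1.      0.0006 -0.003 ] z [-0.0006  1.      0.0017]
togo cm [-0.03  2.14 -0.25]
rot [-0.0017  0.0006 -0.003 ]
```

```bash
python3 -m handwheel '[-0.05,0,-0.27,0,0,-0.003,4,-0.05,0.3,-0.27,-0.001,0,-0.003,4,-0.05,0.6,-0.27,-0.001,0,-0.003,4,-0.05,0.6,-0.27,-0.001,0,-0.003,4]'; python3 st.py .433 -.1538 .106;python3 - <<'E'
from h import *
w=manip.snapshot("wrist"); crop(w,"pics/o_c.png",235,200,415,330,4);np.savez("o1.npz",**w)
E
```

```text
t: 11.6
tcp_pos: [0.4331, -0.1543, 0.1215]
tool_rot: [0.707, 0.001, 0.0, -0.707]
force: [0.6, -0.2, -0.8]
finger_gap: 0.489
11.6 [ 0.4331 -0.1543  0.1215] F [ 0.62 -0.16 -0.76] T [-0.023 -0.021 -0.019] gap 41.8 q6 -2.16
x [1.     0.0005 0.0012] z [-0.0005  1.     -0.0001]
togo cm [-0.01  1.55  0.05]
rot [0.0001 0.0005 0.0012]
```

View pics/o_c.png

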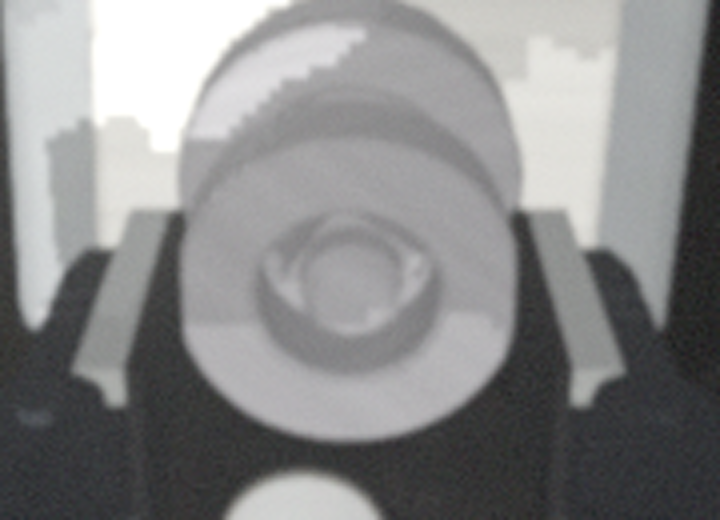

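```bash
python3 -m handwheel '[-0.05,0.2,0.02,0,0,0.001,4,-0.05,0.4,0.02,0,0,0.001,4,-0.05,0.5,0.02,0,0,0.001,4,-0.05,0.6,0.02,0,0,0.001,4,-0.05,0.6,0.02,0,0,0.001,4]'; python3 st.py .433 -.1538 .106
```

```text
t: 12.07
tcp_pos: [0.4326, -0.1543, 0.115]
tool_rot: [-0.707, 0.0, 0.0, 0.707]
force: [0.2, 0.2, -0.7]
finger_gap: 0.49
12.0667 [ 0.4326 -0.1543  0.115 ] F [ 0.18  0.21 -0.68] T [ 0.029 -0.037  0.037] gap 41.8 q6 -2.16
x [ 1.      0.0002 -0.0003] z [-0.0002  1.      0.0002]
togo cm [0.04 0.9  0.05]
rot [-0.0002  0.0002 -0.0003]
```

```bash
python3 -m handwheel '[0,0.2,0.02,0,0,0,4,0,0.4,0.02,0,0,0,4,0,0.6,0.02,0,0,0,4,0,0.6,0.02,0,0,0,4]'; python3 st.py .433 -.1538 .106
```

```text
t: 12.4
tcp_pos: [0.4324, -0.154, 0.1089]
tool_rot: [-0.707, 0.0, 0.0, 0.707]
force: [1.0, -0.3, -1.4]
finger_gap: 0.489
12.4 [ 0.4324 -0.154   0.1089] F [ 0.95 -0.33 -1.38] T [ 0.06  -0.016 -0.015] gap 41.8 q6 -2.16
x [ 1.      0.0002 -0.0007] z [-0.0002  1.      0.0004]
togo cm [0.06 0.29 0.02]
rot [-0.0004  0.0002 -0.0007]
```

```bash
python3 -m handwheel '[0,0.2,0.02,0,0,0,4,0,0.3,0.02,0,0,0,4,0,0.35,0,0,0,0,4,0,0.35,0,0,0,0,4]'; python3 st.py .433 -.1538 .106
```

```text
t: 12.73
tcp_pos: [0.4325, -0.1539, 0.1059]
tool_rot: [-0.707, 0.0, 0.0, 0.707]
force: [0.7, 1.1, 0.8]
finger_gap: 0.488
12.7333 [ 0.4325 -0.1539  0.1059] F [0.68 1.05 0.79] T [ 0.241  0.023 -0.079] gap 41.7 q6 -2.16
x [ 1.      0.0001 -0.0002] z [-0.0001  1.      0.0004]
togo cm [ 0.05 -0.01  0.01]
rot [-0.0004  0.0001 -0.0002]
```

```bash
python3 -m handwheel '[0,0.1,0,0,0,0,4,0,0.1,0,0,0,0,4]'; python3 st.py; python3 -m handwheel '[0,-0.1,0,0,0,0,4.8,0,-0.1,0,0,0,0,5.6,0,-0.1,0,0,0,0,6.3,0,-1,0,0,0,0,6.5,0,-4,0,0,0,0,6.5,0,-8,0,0,0,0,6.5,1.5,-9.5,0,0,0,0,6.5,4,-9.5,0,0,0,0,6.5,4.5,-9.5,0,0,0,0,6.5]'; python3 st.py .4315 -.1537 .09;  python3 - <<'E'
from h import *
w=manip.snapshot("wrist"); crop(w,"pics/p_c.png",235,100,415,280,4);np.savez("p1.npz",**w)
s=manip.snapshot("scene"); crop(s,"pics/p_s.png",290,200,380,280,7)
E
```

```text
t: 12.9
tcp_pos: [0.4326, -0.1539, 0.1058]
tool_rot: [0.707, 0.0, 0.0, -0.707]
force: [-1.7, 2.7, 11.5]
finger_gap: 0.493
12.9 [ 0.4326 -0.1539  0.1058] F [-1.7   2.72 11.5 ] T [ 0.366  0.271 -0.008] gap 42.1 q6 -2.16
x [1.     0.0002 0.0003] z [-0.0002  1.     -0.    ]
t: 13.65
tcp_pos: [0.482, -0.1557, 0.2024]
tool_rot: [0.709, 0.003, 0.003, -0.706]
force: [0.8, -1.0, 0.4]
finger_gap: 0.764
13.65 [ 0.482  -0.1557  0.2024] F [ 0.76 -1.02  0.43] T [-0.068  0.019  0.047] gap 65.2 q6 -2.11
x [1.     0.0006 0.0083] z [-0.0005  1.     -0.0044]
togo cm [-5.14 11.2   0.25]
rot [0.0044 0.0006 0.0083]
```

View pics/p_c.png

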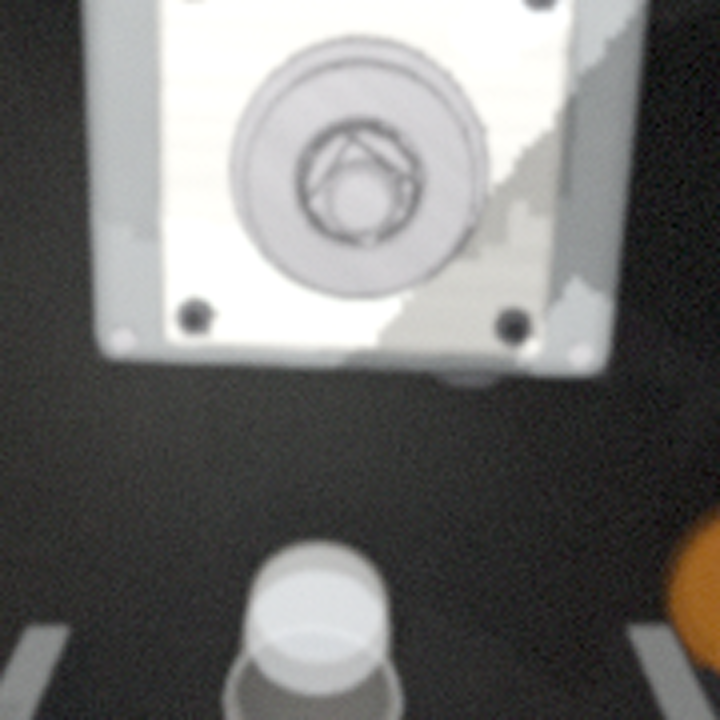

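View pics/p_s.png

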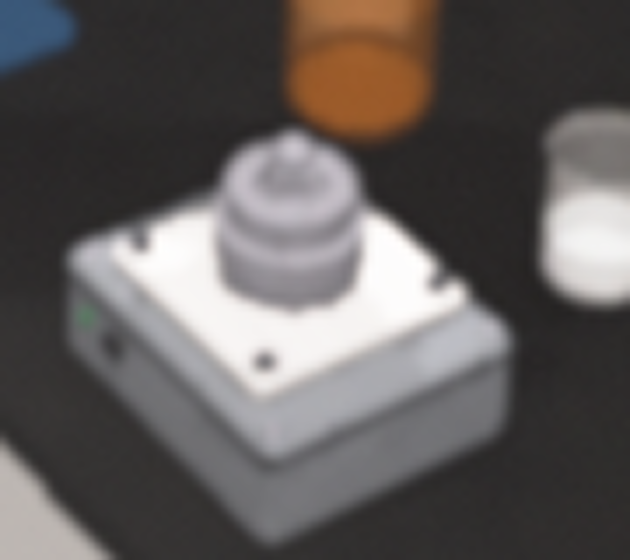

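```bash
python3 -m handwheel '[-5,0,36,0.004,0,0.008,6,-5,0,36,0.004,0,0.008,6,-5,0,36,0.004,0,0.008,6,-5,0,36,0.004,0,0.008,6,-5,0,36,0.004,0,0.008,6,-5,0,36,0.004,0,0.008,6,-5,0,36,0.004,0,0.008,6,-5,0,40,0.004,0,0.008,6,-5,0,44,0.004,0,0.008,6,-5,2,46.3,0.004,0,0.008,6]' | tail -1; python3 st.py .4313 .3077 .12
```

```text
finger_gap: 0.702
14.5833 [0.4279 0.2598 0.1911] F [ 0.34 -0.05  0.69] T [-0.007 -0.032  0.031] gap 60.0 q6 -1.26
x [ 1.      0.0005 -0.0088] z [-0.0005  1.      0.0034]
togo cm [0.4  7.12 4.76]
rot [-0.0034  0.0005 -0.0088]
```

```bash
python3 -m handwheel '[0.4,2,4,0,0,-0.008,6,0.4,5,4.75,-0.003,0,-0.008,6,0.4,8,4.75,-0.003,0,-0.008,6,0.4,9,4.75,-0.003,0,-0.008,6,0.4,9,4.75,-0.003,0,-0.008,6]' | tail -1; python3 st.py .4313 .3077 .024; python3 - <<'E'
from h import *
w=manip.snapshot("wrist"); cv2.imwrite("pics/q_w.png",w["frame"][:,:,::-1]); crop(w,"pics/q_c.png",265,170,375,270,7);np.savez("q1.npz",**w)
E
```

```text
finger_gap: 0.699
15.0 [0.4294 0.3046 0.0979] F [ 0.61 -0.2  -0.16] T [-0.012 -0.022  0.   ] gap 59.7 q6 -1.17
x [ 1.      0.0005 -0.009 ] z [-0.0006  1.     -0.0031]
togo cm [0.26 7.39 0.33]
rot [ 0.0031  0.0006 -0.009 ]
```

View pics/q_w.png

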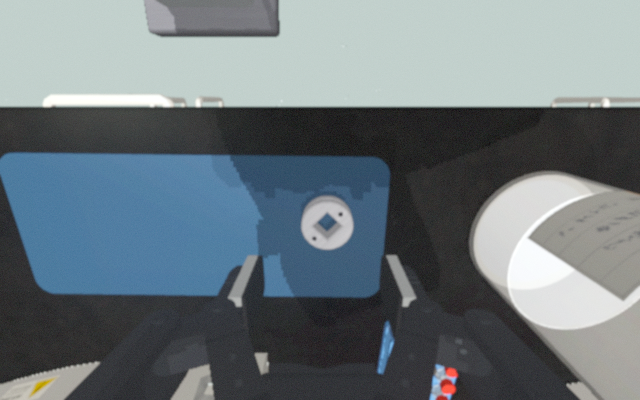

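View pics/q_c.png

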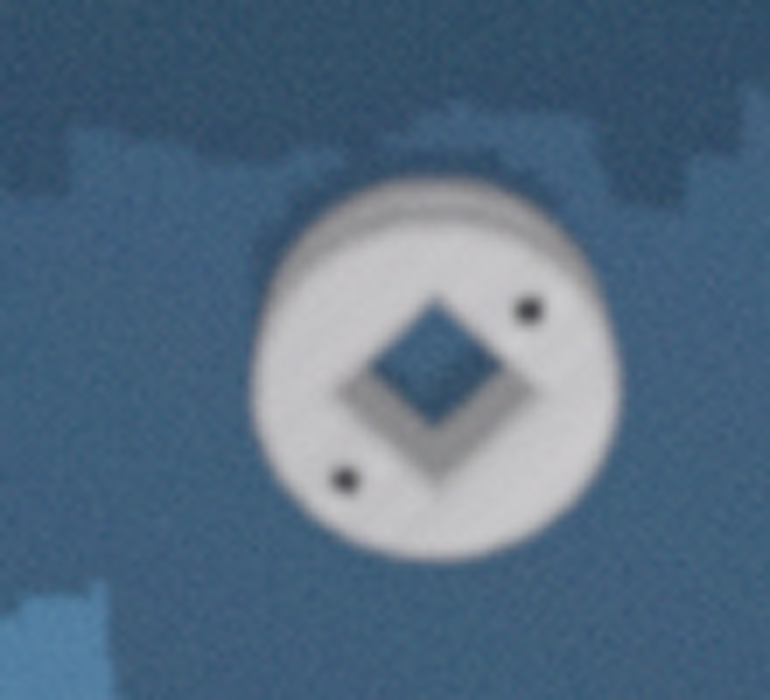

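```bash
python3 - <<'E'
from h import *
q=np.load("q1.npz");C=lambda x,y:((x+.5)/7-.5+265,(y+.5)/7-.5+170)
c=np.array([atz(q,C(*a),.019)[:2] for a in [(436,295),(537,388),(437,483),(338,392)]]); print(c.mean(0))
print([round(float(np.degrees(np.arctan2(*(c[(i+1)%4]-c[i])[::-1]))%90),1) for i in range(4)],[np.linalg.norm(c[(i+1)%4]-c[i])*1e3 for i in range(4)])
print("dia",atz(q,C(437,(220+562)/2),.019), atz(q,C((345+529)/2,(480+310)/2),.019))
p=np.load("p1.npz"); crop(p,"pics/p2.png",300,120,350,170,14)
E
```

```text
[0.43198921 0.3084416 ]
[45.8, 46.5, 45.0, 46.8] [np.float64(14.760569033916962), np.float64(15.014625232377544), np.float64(14.689036047962258), np.float64(14.809663877975746)]
dia [0.4320777  0.30844432 0.019     ] [0.43252885 0.30844734 0.019     ]
```

View pics/p2.png

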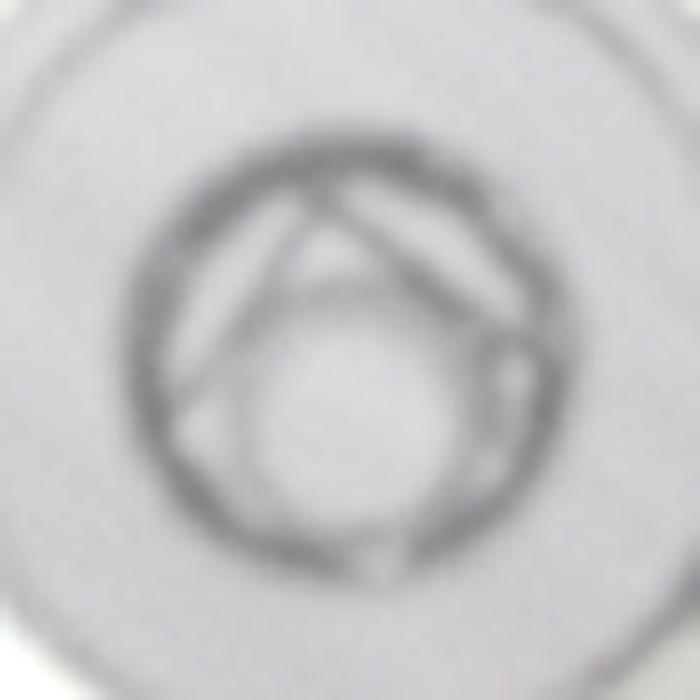

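```bash
python3 -m handwheel '[0.26,3,0.38,0.003,0,-0.009,6,0.26,6,0.38,0.003,0,-0.009,6,0.26,7.2,0.38,0.003,0,-0.009,6,0.26,7.2,0.38,0.003,0,-0.009,6,0.26,7.2,0.38,0.003,0,-0.009,6,0.26,7.2,0.38,0.003,0,-0.009,6]' 40| tail -1; python3 st.py .432 .3084 .025; python3 - <<'E'
from h import *
w=manip.snapshot("wrist");crop(w,"pics/r_c.png",235,200,415,330,4);np.savez("r1.npz",**w)
E
python3 st.py .432 .3084 .025
```

```text
finger_gap: 0.702
15.55 [0.4366 0.3103 0.0306] F [0.43 0.13 0.2 ] T [-0.043 -0.008  0.097] gap 60.0 q6 -1.16
x [ 0.9999 -0.0004  0.0114] z [0.0004 1.     0.005 ]
togo cm [-0.47  0.56 -0.19]
rot [-0.005  -0.0004  0.0114]
15.6 [0.4367 0.3105 0.0308] F [-0.19  0.21  0.64] T [ 0.043 -0.044  0.004] gap 60.0 q6 -1.16
x [ 0.9999 -0.0002  0.0119] z [0.0001 1.     0.0052]
togo cm [-0.48  0.57 -0.21]
rot [-0.0052 -0.0002  0.0119]
```

View pics/r_c.png

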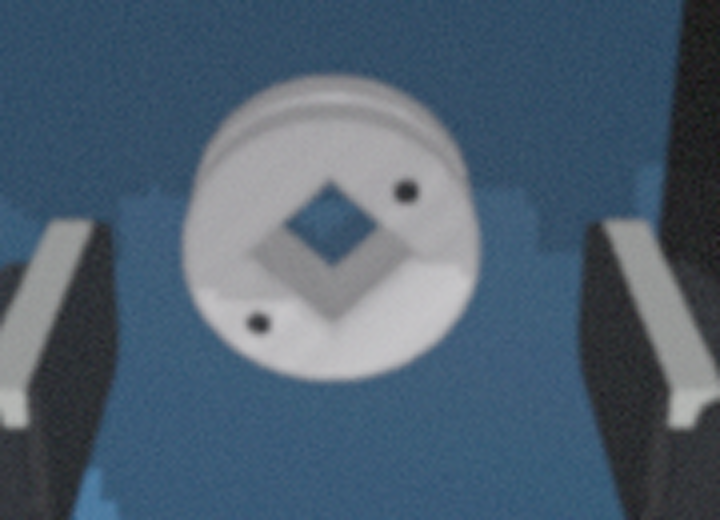

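```bash
python3 -m handwheel '[-0.45,0.3,-0.2,-0.004,0,0.009,6,-0.45,0.55,-0.2,-0.004,0,0.009,6,-0.45,0.55,-0.2,-0.004,0,0.009,6,-0.45,0.55,-0.2,-0.004,0,0.009,6]' | tail -1; python3 st.py .432 .3084 .025
```

```text
finger_gap: 0.704
15.9333 [0.431  0.3083 0.0236] F [-0.61 -0.22 -0.04] T [ 0.023 -0.011  0.019] gap 60.1 q6 -1.16
x [1.     0.0003 0.0001] z [-0.0003  1.     -0.    ]
togo cm [ 0.1  -0.14  0.01]
rot [0.     0.0003 0.0001]
```

```bash
python3 -m handwheel '[0.08,-0.15,0,0,0,0,5.5,0.08,-0.15,0,0,0,0,4.5,0.08,-0.15,0,0,0,0,3.5,0.08,-0.15,0,0,0,0,3.4,0.08,-0.15,0,0,0,0,3.4,0.08,-0.15,0,0,0,0,3.4,0.08,-0.15,0,0,0,0,3.4]' 40| tail -1; python3 st.py .432 .3084 .025; python3 - <<'E'
from h import *
w=manip.snapshot("wrist");crop(w,"pics/s_c.png",265,210,375,300,7);np.savez("s1.npz",**w)
E
```

```text
finger_gap: 0.426
16.5167 [0.4322 0.3083 0.0254] F [-0.73 -0.56  6.25] T [-0.08   0.116 -0.035] gap 36.4 q6 -1.16
x [1.     0.0003 0.0008] z [-0.0003  1.      0.0002]
togo cm [-0.02  0.04  0.01]
rot [-0.0002  0.0003  0.0008]
```

View pics/s_c.png

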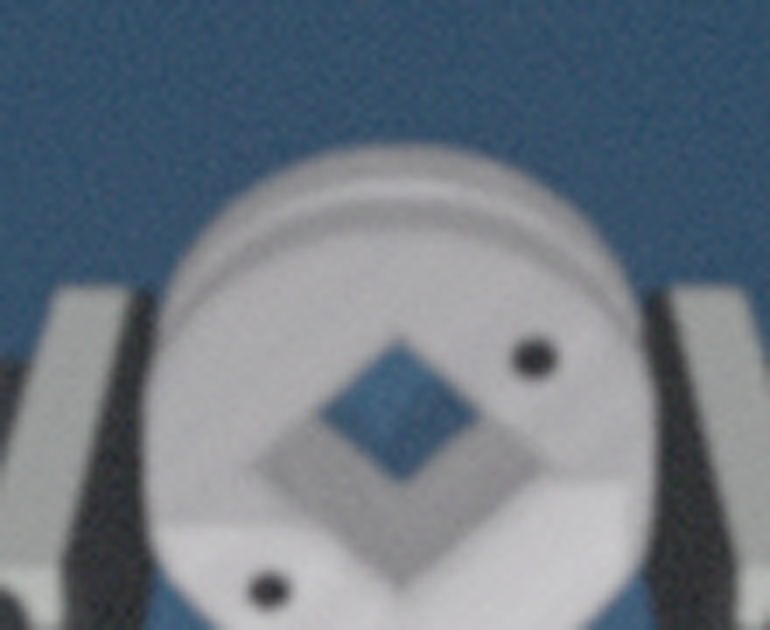

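```bash
python3 - <<'E'
from h import *
w=np.load("s1.npz");C=lambda x,y:((x+.5)/7-.5+265,(y+.5)/7-.5+210)
c=np.array([intool(C(*a),.0064) for a in [(398,335),(547,462),(400,587),(252,465)]]); print(c.mean(0)*1e3); d=np.roll(c,-1,0)-c; print(np.degrees(np.arctan2(d[:,2],d[:,0]))%90)
E
python3 -m handwheel '[0,-1,0,0,0,0,3.4,0,-5,0,0,0,0,3.4,0,-9,0,0,0,0,3.4,0,-13,-2,0,0,0,3.4,0,-16,-5,0,0,0,3.4,0,-17,-9,0,0,0,3.4,0,-17,-13,0,0,0,3.4,0,-17,-17,0,-0.05,0.004,3.4,0,-17,-21,0,-0.1,0.004,3.4,0,-17,-25,0,-0.165,0.004,3.4]'; python3 st.py .4315 -.1538 .19
```

```text
[-0.70168239  6.4        -0.02202963]
[46.11906527 45.08450373 45.80944867 45.11881359]
t: 17.4
tcp_pos: [0.4312, 0.0567, 0.1954]
tool_rot: [0.705, 0.058, -0.061, -0.705]
force: [1.4, -1.0, -0.9]
finger_gap: 0.425
17.4 [0.4312 0.0567 0.1954] F [ 1.38 -0.98 -0.91] T [-0.032 -0.061  0.038] gap 36.3 q6 -1.87
x [ 0.9858  0.1677 -0.0037] z [-0.1677  0.9858  0.0002]
togo cm [ -3.5    0.55 -20.75]
rot [ 0.0001  0.1685 -0.0037]
```

```bash
python3 -m handwheel '[-3.43,0.5,-20.75,0,0,-0.003,3.4,-3.43,0.5,-20.75,0,0,-0.003,3.4,-3.43,0.5,-20.75,0,0,-0.003,3.4,-3.43,0.5,-20.75,0,0,-0.003,3.4,-3.43,0.5,-20.75,0,0,-0.003,3.4,-3.43,0.5,-20.75,0,0,-0.003,3.4,-3.43,3,-20.75,0,0,-0.003,3.4,-3.43,5.2,-20.75,0,0,-0.003,3.4,-3.43,5.2,-20.75,0,0,-0.003,3.4]'; python3 st.py .4322 -.1537 .14; python3 - <<'E'
from h import *
w=manip.snapshot("wrist");crop(w,"pics/t_c.png",265,190,375,300,6.5);np.savez("t1.npz",**w)
E
```

```text
t: 18.15
tcp_pos: [0.4295, -0.1509, 0.1404]
tool_rot: [-0.703, -0.055, 0.06, 0.707]
force: [-1.0, 0.1, -1.3]
finger_gap: 0.42
18.15 [ 0.4295 -0.1509  0.1404] F [-0.96  0.05 -1.3 ] T [-0.018  0.002 -0.011] gap 35.9 q6 -2.32
x [ 0.9866  0.1631 -0.0068] z [-0.1631  0.9866  0.0057]
togo cm [ 0.22  0.04 -0.32]
rot [-0.0052  0.1638 -0.0072]
```

View pics/t_c.png

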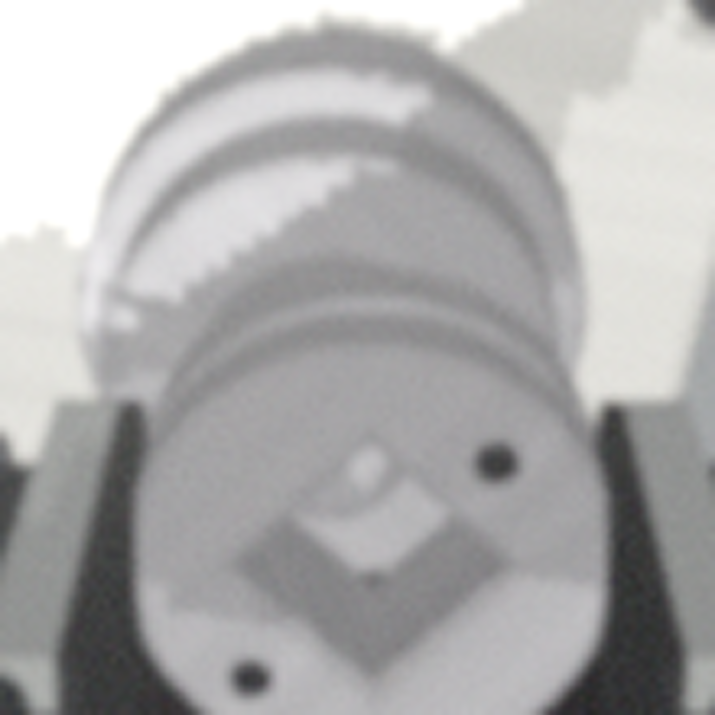

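```bash
python3 -m handwheel '[0.2,0,-0.3,-0.005,0,-0.007,3.4,0.2,0,-0.3,-0.005,0,-0.007,3.4,0.2,0,-0.3,-0.005,0,-0.007,3.4]'; python3 st.py .4322 -.1537 .14; python3 - <<'E'
from h import *
w=manip.snapshot("wrist");crop(w,"pics/u_c.png",265,190,375,300,6.5);np.savez("u1.npz",**w)
E
python3 st.py .4322 -.1537 .14
```

```text
t: 18.45
tcp_pos: [0.4354, -0.1549, 0.1442]
tool_rot: [0.707, 0.062, -0.056, -0.703]
force: [-0.2, -0.8, -1.1]
finger_gap: 0.423
18.45 [ 0.4354 -0.1549  0.1442] F [-0.21 -0.75 -1.15] T [-0.009 -0.072 -0.07 ] gap 36.1 q6 -2.32
x [0.9862 0.1651 0.0081] z [-0.1651  0.9863 -0.0066]
togo cm [-0.3   0.42  0.18]
rot [0.006  0.1659 0.0086]
18.5 [ 0.4353 -0.1548  0.1441] F [ 0.79 -0.31 -1.34] T [ 0.05   0.009 -0.004] gap 36.0 q6 -2.32
x [0.9862 0.1652 0.0078] z [-0.1651  0.9863 -0.0064]
togo cm [-0.29  0.41  0.17]
rot [0.0058 0.1659 0.0083]
```

View pics/u_c.png

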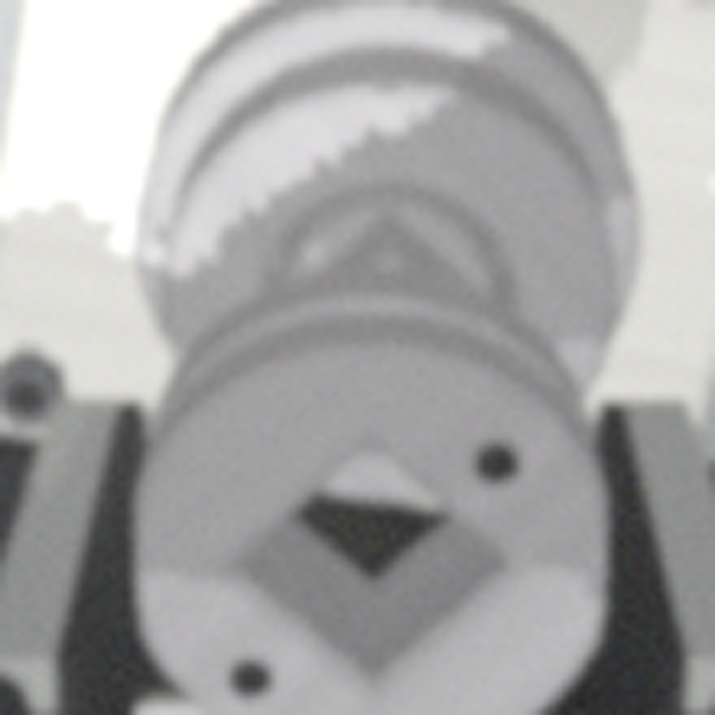

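```bash
python3 -m handwheel '[-0.15,0.2,0.1,0.003,0,0.004,3.4,-0.29,0.4,0.17,0.006,0,0.008,3.4,-0.29,0.4,0.17,0.006,0,0.008,3.4,-0.29,0.4,0.17,0.006,0,0.008,3.4,-0.29,0.4,0.17,0.006,0,0.008,3.4]'; python3 st.py .4322 -.1537 .14; python3 - <<'E'
from h import *
w=manip.snapshot("wrist");crop(w,"pics/v_c.png",265,190,375,300,6.5);np.savez("v1.npz",**w)
E
python3 st.py .4322 -.1537 .14
```

```text
t: 18.92
tcp_pos: [0.4314, -0.1535, 0.139]
tool_rot: [-0.704, -0.058, 0.059, 0.705]
force: [-0.2, 0.1, -2.2]
finger_gap: 0.421
18.9167 [ 0.4314 -0.1535  0.139 ] F [-0.22  0.11 -2.22] T [ 0.054  0.019 -0.005] gap 36.0 q6 -2.32
x [ 0.9864  0.1645 -0.002 ] z [-0.1645  0.9864  0.0013]
togo cm [ 0.08 -0.1  -0.03]
rot [-0.0012  0.1653 -0.0021]
18.9667 [ 0.4314 -0.1535  0.139 ] F [-0.22 -0.07 -1.59] T [-0.021 -0.044  0.009] gap 35.7 q6 -2.32
x [ 0.9864  0.1645 -0.002 ] z [-0.1645  0.9864  0.0013]
togo cm [ 0.08 -0.1  -0.03]
rot [-0.0012  0.1652 -0.0021]
```

View pics/v_c.png

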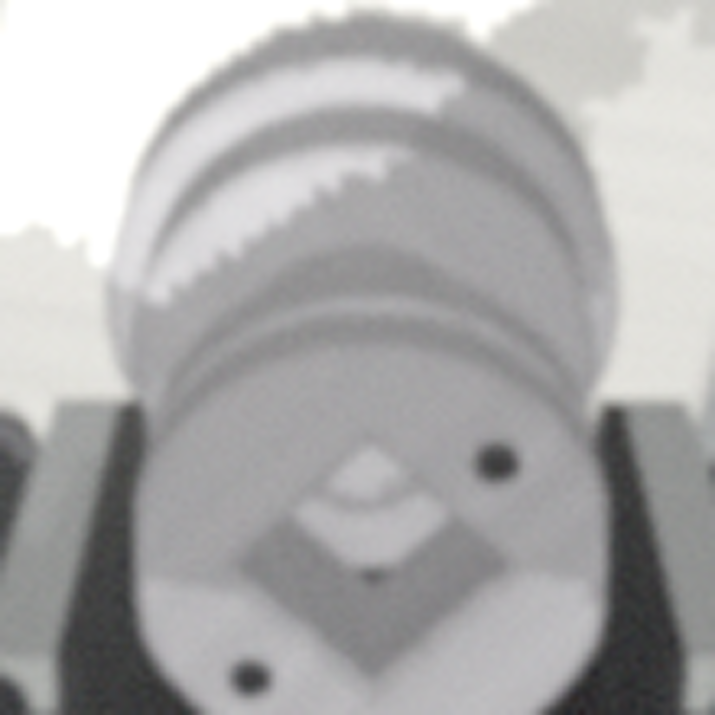

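```bash
python3 - <<'E'
from h import *
C=lambda x,y:((x+.5)/6.5-.5+265,(y+.5)/6.5-.5+190)
for row in (508,):print(intool(C(372,row),.026)*1e3)
print(intool(C(373,690-128),.0064)*1e3)
w=np.load("v1.npz");print(atz(w,C(372,508),.113), atz(w,C(372,575),.1166),toolpose(w)[0])
E
```

```text
[ 6.5088362  26.          0.08964394]
[-0.56846739  6.4         0.15580564]
[ 0.43785704 -0.1520517   0.113     ] [ 0.44224703 -0.15132255  0.1166    ] [ 0.43145804 -0.15324616  0.13907119]
```

```bash
python3 -m handwheel '[0.09,0,-0.03,0,0,-0.002,3.4,0.09,0.3,-0.03,0,0,-0.002,3.4,0.09,0.6,-0.03,0,0,-0.002,3.4,0.09,0.8,-0.03,0,0,-0.002,3.4,0.09,0.8,-0.03,0,0,-0.002,3.4]'; python3 st.py .4322 -.1537 .13; python3 - <<'E'
from h import *
w=manip.snapshot("wrist");crop(w,"pics/w_c.png",265,190,375,300,6.5);np.savez("w1.npz",**w)
E
```

```text
t: 19.38
tcp_pos: [0.432, -0.1535, 0.1304]
tool_rot: [-0.704, -0.058, 0.059, 0.705]
force: [-0.1, -0.1, -1.7]
finger_gap: 0.422
19.3833 [ 0.432  -0.1535  0.1304] F [-0.12 -0.13 -1.74] T [ 0.007 -0.058  0.024] gap 36.0 q6 -2.32
x [ 0.9864  0.1644 -0.0008] z [-0.1644  0.9864  0.0021]
togo cm [ 0.02  0.04 -0.02]
rot [-0.002   0.1652 -0.001 ]
```

View pics/w_c.png

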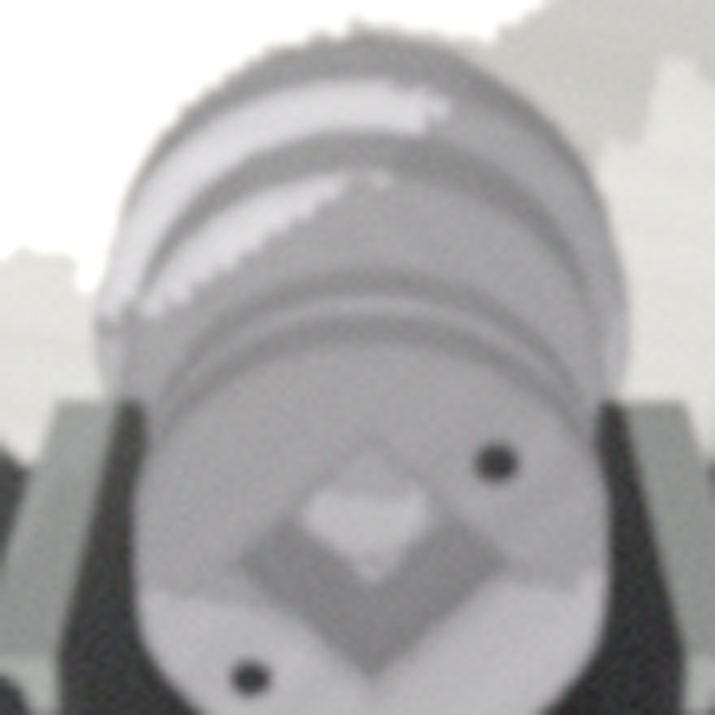

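```bash
python3 -m handwheel '[0,0.1,-0.04,0,0,0,3.4,0,0.2,-0.04,0,0,0,3.4,0,0.3,-0.04,0,0,0,3.4,0,0.3,-0.04,0,0,0,3.4]'; python3 st.py .4322 -.1537 .127
```

```text
t: 19.77
tcp_pos: [0.4323, -0.154, 0.1278]
tool_rot: [-0.704, -0.058, 0.058, 0.705]
force: [-0.2, 0.6, -0.7]
finger_gap: 0.425
19.7667 [ 0.4323 -0.154   0.1278] F [-0.24  0.57 -0.67] T [-0.005  0.061  0.01 ] gap 36.3 q6 -2.32
x [ 0.9864  0.1644 -0.0002] z [-0.1644  0.9864  0.0015]
togo cm [-0.    0.08  0.03]
rot [-0.0015  0.1652 -0.0003]
```

```bash
python3 -m handwheel '[0,0.1,0.02,0,0,0,3.4,0,0.2,0.02,0,0,0,3.4,0,0.2,0.02,0,0,0,3.4,0,0.2,0.02,0,0,0,3.4]'; python3 st.py .4322 -.1537 .127
```

```text
t: 20.1
tcp_pos: [0.4323, -0.1538, 0.1259]
tool_rot: [-0.704, -0.058, 0.058, 0.705]
force: [0.4, -0.1, -1.1]
finger_gap: 0.423
20.1 [ 0.4323 -0.1538  0.1259] F [ 0.45 -0.08 -1.13] T [-0.012 -0.041 -0.012] gap 36.1 q6 -2.32
x [ 0.9864  0.1645 -0.0001] z [-0.1645  0.9864  0.0014]
togo cm [-0.01 -0.11  0.01]
rot [-0.0014  0.1652 -0.0002]
```

```bash
python3 -m handwheel '[0,0.15,0,0,0,0,3.4,0,0.3,0,0,0,0,3.4,0,0.3,0,0,0,0,3.4]'; python3 st.py .4322 -.1537 .1204
```

```text
t: 20.35
tcp_pos: [0.4322, -0.1538, 0.1227]
tool_rot: [-0.704, -0.058, 0.059, 0.705]
force: [-0.2, -1.0, -1.5]
finger_gap: 0.421
20.35 [ 0.4322 -0.1538  0.1227] F [-0.18 -0.96 -1.53] T [-0.005 -0.027 -0.002] gap 35.9 q6 -2.32
x [ 0.9864  0.1644 -0.0004] z [-0.1644  0.9864  0.0017]
togo cm [0.   0.23 0.01]
rot [-0.0016  0.1652 -0.0005]
```

Free of load, so the square has entered the bore. I'll continue down to home.

```bash
python3 -m handwheel '[0,0.1,0,0,0,0,3.4,0,0.2,0,0,0,0,3.4,0,0.25,0,0,0,0,3.4,0,0.25,0,0,0,0,3.4]'; python3 st.py .4322 -.1537 .1204
```

```text
t: 20.68
tcp_pos: [0.4323, -0.1539, 0.1204]
tool_rot: [-0.704, -0.058, 0.058, 0.705]
force: [-0.3, 0.1, -2.3]
finger_gap: 0.422
20.6833 [ 0.4323 -0.1539  0.1204] F [-0.25  0.1  -2.27] T [ 0.009 -0.014 -0.002] gap 36.1 q6 -2.32
x [ 0.9864  0.1645 -0.0001] z [-0.1645  0.9864  0.0013]
togo cm [-0.01  0.    0.02]
rot [-0.0013  0.1653 -0.0002]
```

```bash
python3 -m handwheel '[0,0.05,0,0,0,0,3.4,0,0.1,0,0,0,0,3.4,0,0.1,0,0,0,0,3.4]'; python3 st.py .4322 -.1537 .1204
```

```text
t: 20.93
tcp_pos: [0.4323, -0.1539, 0.1203]
tool_rot: [-0.704, -0.058, 0.058, 0.705]
force: [-0.4, 1.2, 7.9]
finger_gap: 0.416
20.9333 [ 0.4323 -0.1539  0.1203] F [-0.37  1.25  7.88] T [ 0.077  0.313 -0.052] gap 35.6 q6 -2.32
x [0.9864 0.1646 0.0003] z [-0.1646  0.9864  0.0009]
togo cm [-0.01 -0.01  0.02]
rot [-0.0009  0.1654  0.0003]
```

```bash
python3 -m handwheel '[0,-0.08,0,0,0,0,4.2,0,-0.08,0,0,0,0,5,0,-0.08,0,0,0,0,5.8,0,-0.1,0,0,0,0,6,0,-1,0,0,0,0,6,0,-4,0,0,0,0,6,0,-7,0,0,0,0,6,3,-9,0,0,0,0,6,5,-9,0,0,0,0,6,5,-9,0,0,0,0,6]'; python3 -m handwheel '[0,0,0,0,0,0,6,0,0,0,0,0,0,6]' >/dev/null; python3 st.py;  python3 - <<'E'
from h import *
w=manip.snapshot("wrist"); crop(w,"pics/x_c.png",235,80,415,260,4);np.savez("x1.npz",**w)
s=manip.snapshot("scene"); crop(s,"pics/x_s.png",290,200,380,280,7)
t=manip.snapshot("top"); cv2.imwrite("pics/x_t.png",t["frame"][:,:,::-1])
E
```

```text
t: 21.77
tcp_pos: [0.4866, -0.1468, 0.2123]
tool_rot: [0.706, 0.062, -0.056, -0.703]
force: [0.3, -0.3, 0.9]
finger_gap: 0.707
21.9333 [ 0.4803 -0.1451  0.2091] F [-0.59  0.27 -1.13] T [ 0.026 -0.003 -0.056] gap 60.4 q6 -2.25
x [ 0.9863  0.1648 -0.0023] z [-0.1648  0.9863  0.0029]
```

View pics/x_c.png

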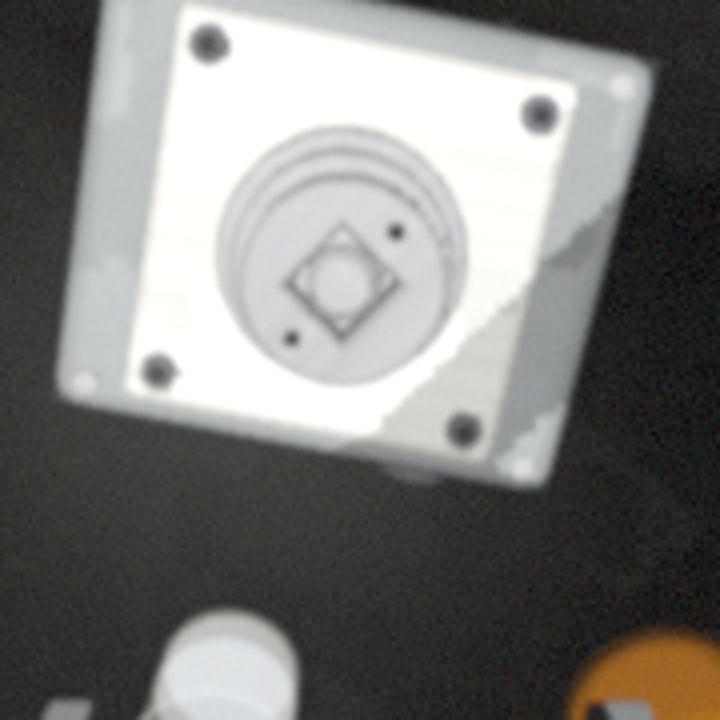

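View pics/x_s.png

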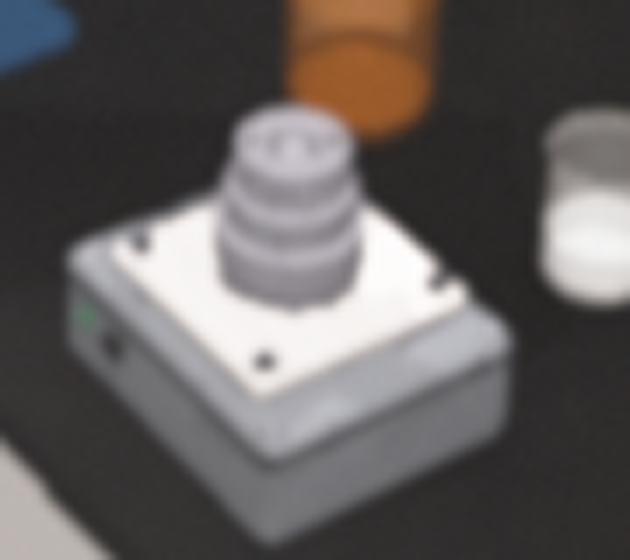

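View pics/x_t.png

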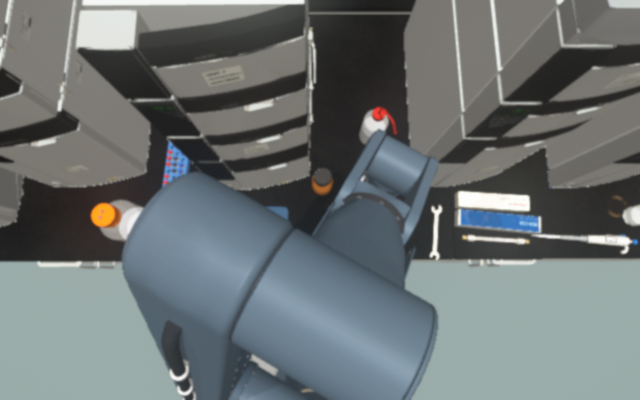

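The wrist view shows the hub concentric at (340,280), with the square and nose inside its bore. The scene view shows three rings stacked without gaps. The bottle and spanner are where they were in the top view; the beaker is hidden by the arm there but unmoved in the scene crop.

```bash
python3 -c "
from station import manip
s=manip.sense();print(s['t'],s['force'],abs(s['qd']).max()); print(manip.sign_off())"
```

```text
22.0833 [ 0.8309559  -0.77438155 -0.4949352 ] 0.0056348921570330175
the job is handed in; nothing more can be done
None
```

The large spacer, medium spacer and drive hub are back on the spindle in that order, each seated on the one below. I handed the job in at about 22 s.

- **Hub:** I measured the square's angle (about 55.5°) and the bore's angle (about 46°) in the wrist camera. I turned the hub about 9.5° in the air, so it dropped over the square without any turning on the spindle.
- **Force:** I read the force at the end of each move, not continuously. The highest reading when seating a ring was 11.5 N, on the medium spacer. No load showed as the square entered the bore.
- **Seating:** Each ring stopped within about 0.5 mm of its home height, going by the tool height at contact (90.4, 105.8 and 120.3 mm). The last wrist and scene pictures show the three rings concentric with no gaps, and the square and nose inside the hub's bore.
- **Bystanders:** In the last pictures the bottle, beaker and spanner stand where they were, and the gripper was clear of everything.
- **Disagreements:** The seat first measured up to about 9 mm too low in the wrist pictures, and the horizontal estimates of the spindle differed by up to about 6 mm. The arm was also a few millimetres off its target after fast moves. I corrected for both before each ring went on.

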